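Fit the heat sinks and the fan to three repaired boards

TASK

Three repaired circuit boards are waiting for their cooling. Fit each finned heat sink to the board whose printed white outline has its shape and size: gently, lying flat on the chip's grey thermal pad, centred and square in the outline; then set the black cooling fan flat, centred and square on top of the large square heat sink once that is on its board. Leave the round pin heat sink and the transformer, which belong to other jobs, where they are.

Things in the scene. Friction and masses are not known exactly. Their poses are not given: they have to be found in the camera images.
- large_sink_center (a point): Centre of the large square heat sink: bare aluminium block of upright fins, 40 x 40 mm, 28 mm high (this point is 14 mm above its underside), about 75 g. z is up, the fins run along x; the two y faces are whole outer fins. Loose on the bench.
- small_sink_center (a point): Centre of the small square heat sink: bare aluminium, 25 x 25 mm, 24 mm high (this point is 12 mm above its underside), about 28 g. z is up, the fins run along x. Loose on the bench.
- bar_sink_center (a point): Centre of the long bar heat sink: bare aluminium, 80 mm long along its x (the fins run lengthwise), 24 mm wide along its y, 24 mm high (this point is 12 mm above its underside), about 70 g. Loose on the bench.
- fan_center (a point): Centre of the cooling fan: black plastic square frame 40 x 40 mm, 20 mm high (this point is 10 mm above its underside), with a round hub and grey blades, about 30 g. z is up, x and y are square to its sides. Loose on the bench.
- cpu_pad (a point): Processor board: middle of the top of the grey thermal pad (28 mm square) on its black chip, 13 mm above the bench, 3 mm above the board; place of the large square heat sink. White outline 43 mm square. Green board 95 mm (x) by 120 mm (y), fixed on stand-offs; parts up to 8 mm high only along the long edges (35 mm or more from the middle in x). z up.
- net_pad (a point): Network board: middle of the top of the grey thermal pad (15 mm square) on its black 18 mm chip, 13 mm above the bench, 3 mm above the board; place of the small square heat sink. White outline 28 mm square. Board size, tall edge parts and axes as for the processor board; fixed.
- power_pad (a point): Power board: middle of the top of the grey thermal pad strip (14 mm in x by 70 mm in y) on a row of five flat black transistors, 13 mm above the bench, 3 mm above the board; place of the bar heat sink, its length along this y. White outline 27 mm in x by 83 mm in y. Board size, tall edge parts and axes as for the processor board; fixed.
- round_sink_center (a point): Centre of the spare round heat sink with upright pins, bare aluminium, 38 mm across, 26 mm high (this point is 13 mm above its underside). Loose on the bench; belongs to another job, not to be moved.
- transformer_center (a point): Centre of a small transformer, a dark laminated iron core round a yellow winding, 36 x 42 mm, 34 mm high (this point is 17 mm above its underside). Loose on the bench; belongs to another job, not to be moved.
Not all that is in view belongs to the job. What is shaped like the part that bears fan_center but turquoise is not meant. What is shaped like the part that bears small_sink_center but blue is not meant.

How it is judged:
On the way, in this order (a step that is already met when the one before it is completed fails the run):
1. the large heat sink is seated on the processor board (horizontal distance between large_sink_center and cpu_pad below 0.008 m and z of large_sink_center in the frame of cpu_pad between 0.011 and 0.017 m and (angle between the x axis of large_sink_center and the x axis of cpu_pad, either way round below 0.22 rad or angle between the x axis of large_sink_center and the y axis of cpu_pad, either way round below 0.22 rad) and angle between large_sink_center's own z axis and vertical below 0.1 rad and linear speed of large_sink below 0.02 m/s and angular speed of large_sink below 0.2 rad/s), for 0.2 s.
2. the fan is set on the large heat sink, on its board (all of step 1 and horizontal distance between fan_center and large_sink_center below 0.008 m and z of fan_center in the frame of large_sink_center between 0.021 and 0.027 m and (angle between the x axis of fan_center and the x axis of large_sink_center, either way round below 0.22 rad or angle between the x axis of fan_center and the y axis of large_sink_center, either way round below 0.22 rad) and angle between fan_center's own z axis and vertical below 0.1 rad and linear speed of fan below 0.02 m/s and angular speed of fan below 0.2 rad/s), for 0.2 s.
At the end, for the whole second after the job is handed in: Each heat sink lies on the pad of its own board (bar lengthwise in its outline) and the fan on the large heat sink: centred within 8 mm, seated within 3 mm in height, flat within 0.1 rad, square within 0.22 rad (quarter turns are equal for the square ones), released and at rest (all of step 2 and horizontal distance between small_sink_center and net_pad below 0.008 m and z of small_sink_center in the frame of net_pad between 0.009 and 0.015 m and (angle between the x axis of small_sink_center and the x axis of net_pad, either way round below 0.22 rad or angle between the x axis of small_sink_center and the y axis of net_pad, either way round below 0.22 rad) and angle between each of small_sink_center, bar_sink_center's own z axis and vertical below 0.1 rad and linear speed of each of small_sink, bar_sink below 0.02 m/s and angular speed of each of small_sink, bar_sink below 0.2 rad/s and horizontal distance between bar_sink_center and power_pad below 0.008 m and z of bar_sink_center in the frame of power_pad between 0.009 and 0.015 m and angle between the x axis of bar_sink_center and the y axis of power_pad, either way round below 0.22 rad); the robot touches nothing.
It fails at once if the round heat sink or the transformer is moved by more than 25 mm or knocked over (distance of any of round_sink_center, transformer_center from where it was at the start of the episode above 0.025 m or angle between any of round_sink_center, transformer_center's own z axis and vertical above 0.7 rad).
It fails at once if a heat sink is pressed on its board, or the fan on the heat sink, with more than 80 N (contact force between large_sink and cpu_board above 80 N or contact force between small_sink and net_board above 80 N or contact force between bar_sink and power_board above 80 N or contact force between fan and large_sink above 80 N).
It fails at once if a heat sink or the fan is dropped: it comes down on its place (within 20 mm above it) faster than 0.4 m/s ((horizontal distance between large_sink_center and cpu_pad below 0.03 m and z of large_sink_center in the frame of cpu_pad between 0.009 and 0.034 m and linear speed of large_sink above 0.4 m/s) or (horizontal distance between small_sink_center and net_pad below 0.03 m and z of small_sink_center in the frame of net_pad between 0.007 and 0.032 m and linear speed of small_sink above 0.4 m/s) or (horizontal distance between bar_sink_center and power_pad below 0.03 m and z of bar_sink_center in the frame of power_pad between 0.007 and 0.032 m and linear speed of bar_sink above 0.4 m/s) or (horizontal distance between fan_center and large_sink_center below 0.03 m and z of fan_center in the frame of large_sink_center between 0.019 and 0.044 m and linear speed of fan above 0.4 m/s)).
It also fails if it takes over 106 s, if anything falls off the work surface, if the arm or the gripper's body presses on something with over 40 N, if the wrist force passes 120 N, or if a joint passes its speed limit or range.

ROBOT

A 6-joint arm with a two-finger parallel gripper is mounted at the origin on the work surface. World frame = base frame: x ahead of the robot, y to its left, z up, the work surface at z = 0. Lengths are in m, angles in rad, forces in N, time in s.
With the tool pointing down it reaches from about 0.35 to 0.975 m from the base axis. Payload 4.9 kg.
Tool frame: the origin (TCP) lies at the very end of the fingers, on their centre line; the grasp point (between the pads) lies 19 mm behind it; x points along the fingers, y is the direction in which the jaws open and shut, and the axes are right-handed (so a half turn about x gives the same grasp; the last joint's range is limited). The gripper opens to 85 mm and grips with 20 to 120 N. Pads are 22 mm wide; open, the fingers measure 114 mm over their backs; the gripper's body (76 mm by 85 mm) begins 54 mm behind the grasp point. The pads swing forward as they close: fully open they stand 13 mm farther back than shut.
Start: joints at [1.062, 0.053, 1.613, -0, 1.476, -0.119], TCP at [0.237, 0.578, 0.231] pointing down, gripper open.
Joint ranges: [-3.01, 3.01], [-1.01, 2.22], [0.06, 2.58], [-1.02, 4.17], [0.09, 2.62], [-3.14, 3.14]. Speed limits (rad/s): [2.57, 2.57, 3.14, 3.14, 3.14, 3.14].

INTERFACE

Orientations are given as a rotation vector (axis times angle).
In Python, from station import ctrl, get_image, calibration, finish_job, search_frame, cut_out, mark_of gives the robot as it stands. The module is installed in compiled form; this text tells all that it offers.
- The arm moves only by the tool arm_command, never from a script. Its argument "plan" is a list that holds one entry, the list of rows, each a list of 7 numbers: the shift along the tool's x, y, z in m, then the turn, a rotation vector about the tool's x, y, z in degrees, then the finger opening in m, from 0 to 0.0854. A call has 1 to 20 rows; each row shifts and turns the pose as measured when the row begins, along the tool's axes as they then stand; what a row does not reach is not made up. A row lasts 1/12 s, in which the tool goes at most 41.7 mm and 7.16 degrees, less where a joint would pass 70% of its speed; a pose out of reach is approached as far as the arm can. A call with a gripper value outside its range is refused whole. The fingers move at their own pace and stop on an object; "squeeze" is the grip in N (left out, the last holds). Time passes only in rows, so rows that do not move let the fingers close. It gives the time, the measured TCP pose, the force and the opening at its end, in the units of the state.
- ctrl.get_obs(): the state, without advancing time (a new reading comes with each control period).
- get_image(name): name is "scene" or "top"; returns the picture (400x640x3 uint8, red, green, blue); there is no depth.
- calibration(name): a dict with "fx", "fy", "cx", "cy" (pixels), "cam_to_world" (4x4, takes a point from camera to world coordinates). Camera axes: x right, y down, z forward; pixel columns grow to the right and rows downward; lengths in m; the calibration is good to about 2 mm. A picture is of the moment at which its call begins. calibration takes no time and is no camera call.
- finish_job(): hands the job in, once; it reports no verdict.
Trained networks look in the newest picture that a camera, given by its name, has taken for a name from the list of things; names that differ only in an ending like _2 or _b are one class to them, and where a whole thing is asked for, a point or a joint stands for the part that bears it (a point fixed in the world has none). Each returns a list of dicts, best first, with "conf" (0 to 1); they miss things now and then, are a little off and sometimes report something else, mostly with a low value. They report only what shows in the picture. A call takes as long as a camera call. They do not tell look-alikes from the thing itself.
- search_frame(camera, thing): "at" ([x, y, z] in m, in the coordinates of the camera as it stood for that picture, good to about 4 mm: the middle of the surface that is visible of it).
- cut_out(camera, thing): "mask" (400x640 bool, what is visible of it).
- mark_of(camera, thing): "at" ([x, y, z] in m, in the coordinates of the camera as it stood for that picture, good to about 4 mm: a listed point, or the origin of a listed thing).
The state is a dict: "t": time; "q": joint angles; "dq": joint speeds; "effort": joint torques, N m; "tool_pos": TCP position; "tool_rot": TCP orientation; "contact_force": force on the tool from outside, world axes, zero at the start; "wrist_torque": the same for the moment, N m; "opening": finger opening in m.
Only numpy, scipy, OpenCV 4.12 (cv2) and the standard library are available. Lean on these libraries where they do the work, as an engineer would, in place of code of your own. Each camera call takes 0.05 s, during which the arm holds its last target. There are 200 camera calls.

## Working session

There is one attempt and no reset: what is moved stays moved. The work goes in short steps, Python scripts to look and compute and a tool call to move; the robot and the scene stay as the last step left them, time stands still between calls to the robot, and variables do not carry over. Pictures are saved under pics/ and viewed, about 12 in all and at most 16, crops included, and the job is handed in when it is done.

Besides the shell and the picture viewer there is one more tool, called as name(argument=value, ...) on one line, values as JSON. arm_command: Moves the arm, as the interface text tells. Its arguments: {"type":"object","properties":{"plan":{"type":"array","items":{"type":"array","items":{"type":"array","items":{"type":"number"}}}},"squeeze":{"type":"number"}},"required":["plan"]}

```bash
mkdir -p pics
cat > h.py <<'E'
import numpy as np, cv2
from station import *
from scipy.spatial.transform import Rotation as R
def w(cam,p):
    M=np.array(calibration(cam)["cam_to_world"]); return M[:3,:3]@np.array(p)+M[:3,3]
def save(cam,name):
    im=get_image(cam); cv2.imwrite(f"pics/{name}.png",im[:,:,::-1]); return im
def px(cam,p):
    c=calibration(cam);M=np.array(c["cam_to_world"]);q=M[:3,:3].T@(np.array(p)-M[:3,3])
    return np.array([c["fx"]*q[0]/q[2]+c["cx"],c["fy"]*q[1]/q[2]+c["cy"]])
def ray(cam,uv,z):
    c=calibration(cam);M=np.array(c["cam_to_world"])
    d=M[:3,:3]@np.array([(uv[0]-c["cx"])/c["fx"],(uv[1]-c["cy"])/c["fy"],1.]);o=M[:3,3]
    return o+d*(z-o[2])/d[2]
E
python3 - <<'E'
from h import *
np.set_printoptions(precision=4,suppress=True)
a=save("scene","s0");b=save("top","t0")
for c in("scene","top"):
    k=calibration(c);print(c,k["fx"],k["fy"],k["cx"],k["cy"]);print(np.array(k["cam_to_world"]))
o=ctrl.get_obs();print({k:np.round(v,3) for k,v in o.items()})
for t in["large_sink_center","small_sink_center","bar_sink_center","fan_center","cpu_pad","net_pad","power_pad","round_sink_center","transformer_center"]:
  for c in("scene","top"):
    for d in mark_of(c,t)[:4]: p=w(c,d["at"]);print(t,c,round(d["conf"],2),p,px(c,p).round())
E
```

```text
scene 515.3848778695187 515.3848778695187 317.4896062875762 198.88574737287385
[[ 0.7748  0.4979 -0.3895  0.8976]
 [ 0.6322 -0.6108  0.4768 -0.5015]
 [-0.0005 -0.6157 -0.788   0.9057]
 [ 0.      0.      0.      1.    ]]
top 405.16398830143083 405.16398830143083 321.4857998976775 197.10020366617903
[[ 0.0016 -0.991   0.1337  0.3137]
 [-1.     -0.0007  0.0065  0.0125]
 [-0.0064 -0.1337 -0.991   1.0359]
 [ 0.      0.      0.      1.    ]]
{'t': np.float64(0.1), 'q': array([ 1.062,  0.053,  1.614,  0.   ,  1.476, -0.119]), 'dq': array([ 0.001, -0.002, -0.003,  0.002, -0.003, -0.002]), 'effort': array([ -0.001, -39.49 , -37.136,  -0.   ,   0.004,  -0.   ]), 'tool_pos': array([0.237, 0.578, 0.23 ]), 'tool_rot': array([ 0.304,  1.55 , -0.307]), 'contact_force': array([-0.523,  0.313, -0.763]), 'wrist_torque': array([-0.015,  0.038, -0.006]), 'opening': np.float64(0.085)}
large_sink_center scene 0.9 [ 0.4336 -0.1796  0.013 ] [240. 259.]
large_sink_center top 0.75 [ 0.4367 -0.1796  0.0152] [400. 203.]
large_sink_center top 0.35 [0.426  0.1969 0.0165] [251. 207.]
small_sink_center scene 0.66 [
[... 661 characters left out ...]
8 [ 0.6147 -0.0248  0.0117] [338. 135.]
cpu_pad scene 0.95 [ 0.5035 -0.362   0.0144] [196. 348.]
cpu_pad top 0.69 [ 0.5022 -0.3634  0.0088] [470. 178.]
net_pad scene 0.74 [0.5597 0.3384 0.0145] [430. 144.]
net_pad top 0.61 [0.5574 0.3383 0.0132] [198. 157.]
power_pad scene 0.74 [ 0.6125 -0.0298  0.0097] [356. 259.]
power_pad top 0.91 [ 0.6133 -0.0275  0.013 ] [340. 136.]
round_sink_center scene 0.67 [0.3528 0.307  0.0131] [353. 113.]
round_sink_center scene 0.22 [ 0.3583 -0.2945  0.0112] [172. 278.]
round_sink_center top 0.52 [0.3513 0.3078 0.0107] [207. 237.]
transformer_center scene 0.72 [ 0.4616 -0.0823  0.0183] [283. 234.]
transformer_center top 0.51 [ 0.4635 -0.0843  0.0155] [362. 192.]
```

View pics/s0.png

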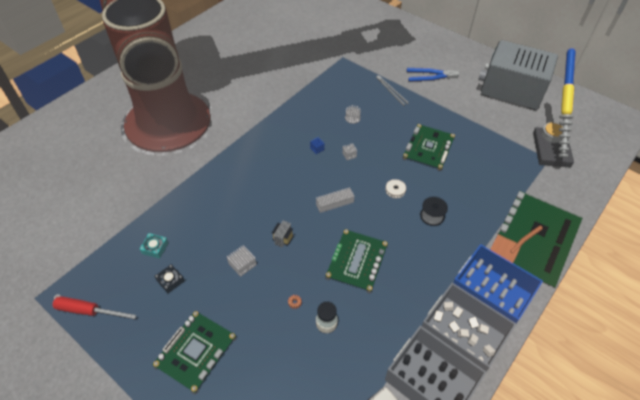

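View pics/t0.png

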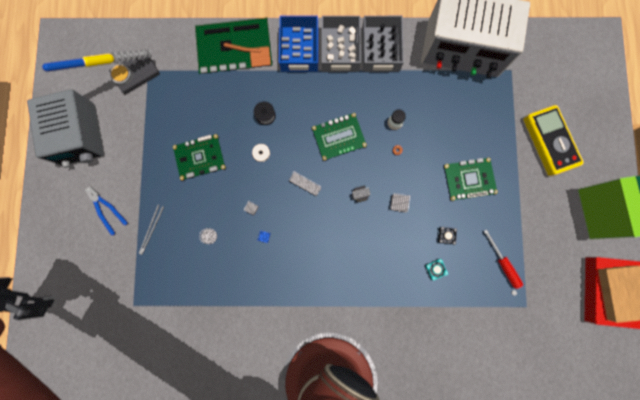

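```bash
cat > fit.py <<'E'
from h import *
from scipy.optimize import minimize
def sil(cam,x,y,yaw,L,W,z0,z1,box,S=6):
    P=R.from_euler("z",yaw).apply([[i*L/2,j*W/2,0] for i in(-1,1) for j in(-1,1)])+[x,y,0]
    pts=np.array([px(cam,[p[0],p[1],z]) for p in P for z in(z0,z1)])
    x0,y0,x1,y1=box
    h=cv2.convexHull(((pts-[x0-.5,y0-.5])*S*16).astype(np.int32))
    m=np.zeros(((y1-y0)*S,(x1-x0)*S),np.uint8);cv2.fillConvexPoly(m,h,1,shift=4)
    return cv2.resize(m.astype(np.float32),(x1-x0,y1-y0),interpolation=cv2.INTER_AREA)
def fitbox(masks,x,y,L,W,z0,z1,yaws=None):
    bx={}
    for c,m in masks.items():
        u,v=px(c,[x,y,z1]).astype(int); r=55; bx[c]=(u-r,v-r,u+r,v+r)
    P={c:np.pad(m.astype(np.float32),60) for c,m in masks.items()}
    def cost(p):
        s=0
        for c in masks:
            a,b,e,d=bx[c]; t=P[c][b+60:d+60,a+60:e+60]
            g=sil(c,x+p[0]/1000,y+p[1]/1000,p[2]/30,L,W,z0,z1,bx[c]); s+=np.abs(t-g).sum()/t.sum()
        return s
    best=None
    for yw in (np.arange(0,np.pi,np.pi/12) if yaws is None else yaws):
        r=minimize(cost,[0,0,yw*30],method="Nelder-Mead",options=dict(initial_simplex=[[0,0,yw*30],[6,0,yw*30],[0,6,yw*30],[0,0,yw*30+6]]))
        if best is None or r.fun<best.fun:best=r
    p=best.x;return x+p[0]/1000,y+p[1]/1000,p[2]/30,best.fun
def pick(cam,thing,xy):
    b=None
    for d in cut_out(cam,thing):
        v,u=np.nonzero(d["mask"]); q=ray(cam,(u.mean(),v.mean()),.012)
        e=np.hypot(*(q[:2]-xy))
        if e<.03 and (b is None or e<b[0]): b=(e,d["mask"])
    return None if b is None else b[1]
def rect(cam,im,x,y,z,yaw=0,half=.03,n=200):
    pts=R.from_euler("z",yaw).apply(np.array([[1,1,0],[1,-1,0],[-1,-1,0],[-1,1,0]])*half)+[x,y,z]
    H=cv2.getPerspectiveTransform(np.float32([px(cam,p) for p in pts]),np.float32([[0,0],[n,0],[n,n],[0,n]]))
    return cv2.warpPerspective(im,H,(n,n),flags=cv2.INTER_CUBIC)
E
python3 - <<'E'
from fit import *
np.set_printoptions(precision=4,suppress=True)
ims={c:get_image(c) for c in("scene","top")}
T={"large_sink_center":(.435,-.18,.04,.04,.028),"fan_center":(.355,-.298,.04,.04,.02),"small_sink_center":(.4258,.1996,.025,.025,.024),"bar_sink_center":(.4866,.064,.08,.024,.024)}
row={"scene":[],"top":[]}
for t,(x,y,L,W,h) in T.items():
    ms={}
    for c in ims:
        m=pick(c,t,(x,y))
        if m is not None: ms[c]=m
    print(t,list(ms),[m.sum() for m in ms.values()])
    if ms: print("  both",np.round(fitbox(ms,x,y,L,W,0,h),4))
    if len(ms)==2:
        for c in ms: print("  ",c,np.round(fitbox({c:ms[c]},x,y,L,W,0,h),4))
    for c in ims: row[c].append(rect(c,ims[c],x,y,h,0,.05))
for n,(x,y) in dict(cpu=(.503,-.363),net=(.5585,.338),power=(.613,-.0285)).items():
    ms={}
    for c in ims:
        hsv=cv2.cvtColor(ims[c],cv2.COLOR_RGB2HSV); m=cv2.inRange(hsv,(40,70,20),(85,255,255))
        u,v=px(c,[x,y,.01]).astype(int); k=np.zeros_like(m);cv2.circle(k,(u,v),48,255,-1); m&=k
        q=cv2.findContours(m,cv2.RETR_EXTERNAL,cv2.CHAIN_APPROX_NONE)[0]
        f=np.zeros_like(m);cv2.fillConvexPoly(f,cv2.convexHull(np.vstack([a for a in q if cv2.contourArea(a)>15])),1);ms[c]=f
    print(n,[m.sum() for m in ms.values()],"both",np.round(fitbox(ms,x,y,.095,.12,.008,.0105),4))
    for c in ms: print("  ",c,np.round(fitbox({c:ms[c]},x,y,.095,.12,.008,.0105),4))
    for c in ims: row[c].append(rect(c,ims[c],x,y,.011,0,.075))
r1=np.hstack(row["scene"][:4]);r2=np.hstack(row["top"][:4])
pad=np.zeros((200,200,3),np.uint8)
cv2.imwrite("pics/c1.png",np.vstack([r1,r2])[:,:,::-1])
cv2.imwrite("pics/c2.png",np.vstack([np.hstack(row["scene"][4:]),np.hstack(row["top"][4:])])[:,:,::-1])
E
```

```text
large_sink_center ['scene', 'top'] [np.int64(549), np.int64(303)]Traceback (most recent call last):
  File "<stdin>", line 12, in <module>
  File "fit.py", line 23, in fitbox
    r=minimize(cost,[0,0,yw*30],method="Nelder-Mead",options=dict(initial_simplex=[[0,0,yw*30],[6,0,yw*30],[0,6,yw*30],[0,0,yw*30+6]]))
    res = _minimize_neldermead(fun, x0, args, callback, bounds=bounds,
                               **options)
    fxcc = func(xcc)
    fx = function(np.copy(x), *(wrapper_args + args))
  File "fit.py", line 19, in cost
    g=sil(c,x+p[0]/1000,y+p[1]/1000,p[2]/30,L,W,z0,z1,bx[c]); s+=np.abs(t-g).sum()/t.sum()
  File "fit.py", line 5, in sil
    pts=np.array([px(cam,[p[0],p[1],z]) for p in P for z in(z0,z1)])
                  ~~^^^^^^^^^^^^^^^^^^^
  File "h.py", line 9, in px
    c=calibration(cam);M=np.array(c["cam_to_world"]);q=M[:3,:3].T@(np.array(p)-M[:3,3])
ValueError: time passes only in moves, steps and waits
```

```bash
sed -i 's/^def w(cam/import functools\ncalibration=functools.lru_cache(calibration)\ndef w(cam/' h.py
cat > m1.py <<'E'
from fit import *
np.set_printoptions(precision=4,suppress=True)
ims={c:get_image(c) for c in("scene","top")}
T={"large_sink_center":(.435,-.18,.04,.04,.028),"fan_center":(.355,-.298,.04,.04,.02),"small_sink_center":(.4258,.1996,.025,.025,.024),"bar_sink_center":(.4866,.064,.08,.024,.024)}
row={"scene":[],"top":[]}
for t,(x,y,L,W,h) in T.items():
    ms={}
    for c in ims:
        m=pick(c,t,(x,y))
        if m is not None: ms[c]=m
    print(t,list(ms),[m.sum() for m in ms.values()])
    if ms: print("  both",np.round(fitbox(ms,x,y,L,W,0,h),4))
    if len(ms)==2:
        for c in ms: print("  ",c,np.round(fitbox({c:ms[c]},x,y,L,W,0,h),4))
    for c in ims: row[c].append(rect(c,ims[c],x,y,h,0,.05))
for n,(x,y) in dict(cpu=(.503,-.363),net=(.5585,.338),power=(.613,-.0285)).items():
    ms={}
    for c in ims:
        hsv=cv2.cvtColor(ims[c],cv2.COLOR_RGB2HSV); m=cv2.inRange(hsv,(40,70,20),(85,255,255))
        u,v=px(c,[x,y,.01]).astype(int); k=np.zeros_like(m);cv2.circle(k,(u,v),48,255,-1); m&=k
        q=cv2.findContours(m,cv2.RETR_EXTERNAL,cv2.CHAIN_APPROX_NONE)[0]
        f=np.zeros_like(m);cv2.fillConvexPoly(f,cv2.convexHull(np.vstack([a for a in q if cv2.contourArea(a)>15])),1);ms[c]=f
    print(n,[m.sum() for m in ms.values()],"both",np.round(fitbox(ms,x,y,.095,.12,.008,.0105),4))
    for c in ms: print("  ",c,np.round(fitbox({c:ms[c]},x,y,.095,.12,.008,.0105),4))
    for c in ims: row[c].append(rect(c,ims[c],x,y,.011,0,.075))
cv2.imwrite("pics/c1.png",np.vstack([np.hstack(row[c][:4]) for c in row])[:,:,::-1])
cv2.imwrite("pics/c2.png",np.vstack([np.hstack(row[c][4:]) for c in row])[:,:,::-1])
E
time python3 m1.py
```

```text
large_sink_center ['scene', 'top'] [np.int64(509), np.int64(328)]
  both [ 0.4367 -0.1792  1.4072  0.1985]
   scene [ 0.4358 -0.1793 -0.1494  0.0822]
   top [ 0.4379 -0.1788  1.388   0.0944]
fan_center ['scene', 'top'] [np.int64(428), np.int64(246)]
  both [ 0.3536 -0.2976 -0.1836  0.4363]
   scene [ 0.3529 -0.2976 -0.1949  0.1798]
   top [ 0.3536 -0.2977 -0.0443  0.2329]
small_sink_center ['scene', 'top'] [np.int64(158), np.int64(89)]
  both [0.4237 0.1985 1.0035 0.5039]
   scene [0.423  0.1992 1.0114 0.1616]
   top [0.424  0.1985 1.0106 0.3293]
bar_sink_center ['scene', 'top'] [np.int64(597), np.int64(341)]
  both [0.4859 0.0622 1.0612 0.1566]
   scene [0.4854 0.0626 1.0864 0.065 ]
   top [0.4861 0.0622 1.0551 0.0845]
cpu [np.uint64(3380), np.uint64(1656)] both [ 0.5011 -0.3636  3.2936  0.156 ]
   scene [ 0.5006 -0.3642  0.1458  0.0473]
   top [ 0.5029 -0.3619  0.1893  0.0842]
net [np.uint64(1371), np.uint64(1653)] both [0.5583 0.338  0.2499 0.1616]
   scene [0.5574 0.3368 0.2298 0.0985]
   top [0.5584 0.3389 0.2608 0.0511]
power [np.uint64(2401), np.uint64(1662)] both [ 0.613  -0.0265  0.325   0.1212]
   scene [ 0.6127 -0.0274  0.3226  0.0588]
   top [ 0.6132 -0.0253  0.3295  0.0516]
real	1m1.378s
user	0m53.404s
sys	0m0.308s
```

View pics/c1.png

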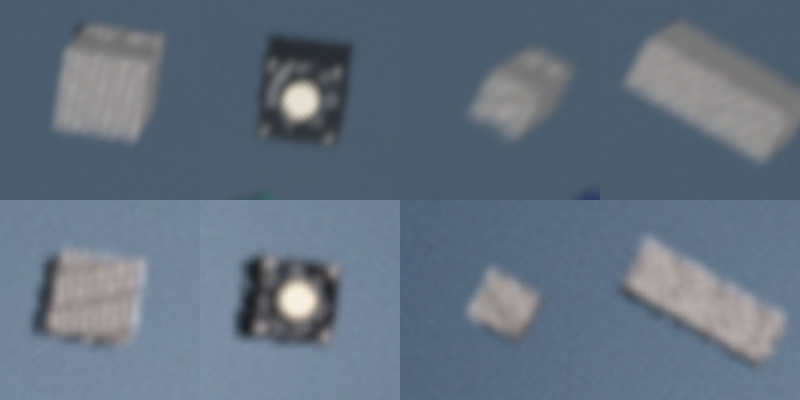

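View pics/c2.png

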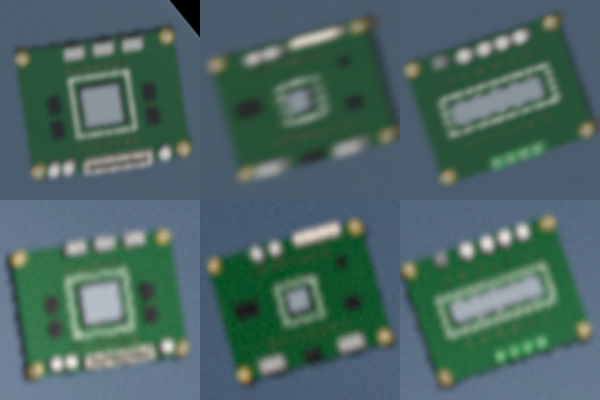

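Upper-left is +x/+y in the crops. The real things at scene px: large sink (240,260), black fan (169,278; the turquoise one is at 153,244), aluminium small sink (350,151; the blue one is at 317,145) and bar (335,200). The round sink is at (353,113) and the transformer at (283,234). The boards are cpu (196,348), net (430,144) and power (356,259). The close crops confirm the choice: bare fins, black frame, aluminium.

```bash
cat > plan.py <<'E'
import sys
from h import *
# usage: plan.py x y z jaw_yaw(rad): shift in the tool axes now, turn in deg (nearest half turn)
a=[float(v) for v in sys.argv[1:]]
o=ctrl.get_obs();p=np.array(o["tool_pos"]);M=R.from_rotvec(o["tool_rot"])
print("t",round(float(o["t"]),2),"pos",p.round(4),"q",np.round(o["q"],2),"open",round(float(o["opening"]),4),"F",np.round(o["contact_force"],1))
print("x_tool",M.as_matrix()[:,0].round(3),"jaw yaw",round(float(np.arctan2(*M.as_matrix()[[1,0],1])),3))
if len(a)==4:
    print("shift mm",(M.inv().apply(np.array(a[:3])-p)*1000).round(1))
    for k in(0,np.pi):
        y=np.array([np.cos(a[3]+k),np.sin(a[3]+k),0]);x=np.array([0,0,-1.])
        T=R.from_matrix(np.stack([x,y,np.cross(x,y)],1));v=(M.inv()*T).as_rotvec(degrees=True)
        print("turn deg",v.round(1))
E
python3 plan.py .4365 -.179 .15 1.41
```

```text
t 1.7 pos [0.2375 0.5781 0.2313] q [ 1.06  0.05  1.61 -0.    1.48 -0.12] open 0.0853 F [ 0.3 -0.1  0.1]
x_tool [ 0. -0. -1.] jaw yaw 1.181
shift mm [  81.3 -624.7  471.8]
turn deg [-13.1   0.    0. ]
turn deg [166.9   0.   -0. ]
```

arm_command(plan=[[[0.002,-0.0329,0.0248,0,0,0,0.062],[0.002,-0.0329,0.0248,0,0,0,0.062],[0.002,-0.0329,0.0248,0,0,0,0.062],[0.002,-0.0329,0.0248,0,0,0,0.062],[0.002,-0.0329,0.0248,0,0,0,0.062],[0.002,-0.0329,0.0248,0,0,0,0.062],[0.002,-0.0329,0.0248,0,0,0,0.062],[0.002,-0.0329,0.0248,0,0,0,0.062],[0.002,-0.0329,0.0248,0,0,0,0.062],[0.002,-0.0329,0.0248,0,0,0,0.062],[0.002,-0.0329,0.0248,0,0,0,0.062],[0.002,-0.0329,0.0248,0,0,0,0.062],[0.002,-0.0329,0.0248,0,0,0,0.062],[0.002,-0.0329,0.0248,0,0,0,0.062],[0.002,-0.0329,0.0248,0,0,0,0.062],[0.002,-0.0329,0.0248,0,0,0,0.062],[0.002,-0.0329,0.0248,0,0,0,0.062],[0.002,-0.0329,0.0248,0,0,0,0.062],[0.002,-0.0329,0.0248,0,0,0,0.062]]], squeeze=40)

```text
t: 3.28
tool_pos: [0.4395, -0.1843, 0.1953]
tool_rot: [0.297, 1.532, -0.292]
contact_force: [0.6, -0.1, 0.6]
opening: 0.0619
```

```bash
python3 plan.py .4365 -.179 .10 1.41
```

```text
t 3.28 pos [ 0.4395 -0.1843  0.1953] q [-0.56 -0.3   2.    0.01  1.43 -1.76] open 0.0619 F [ 0.6 -0.1  0.6]
x_tool [ 0.019 -0.001 -1.   ] jaw yaw 1.195
shift mm [95.2  3.2 -6.4]
turn deg [-12.3   1.   -0.3]
turn deg [167.7  -0.4  -1.5]
```

arm_command(plan=[[[0.024,0.0008,-0.0016,-6.2,0.5,-0.1,0.062],[0.024,0.0008,-0.0016,-6.2,0.5,-0.1,0.062],[0.024,0.0008,-0.0016,0,0,0,0.062],[0.024,0.0008,-0.0016,0,0,0,0.062],[0,0,0,0,0,0,0.062]]])

```text
t: 3.7
tool_pos: [0.4375, -0.1915, 0.0994]
tool_rot: [0.123, 1.56, -0.131]
contact_force: [-0.1, 1.5, -0.9]
opening: 0.0622
```

```bash
python3 plan.py .4365 -.179 .006 1.41
```

```text
t 3.7 pos [ 0.4375 -0.1915  0.0994] q [-0.57 -0.19  2.08 -0.    1.25 -1.98] open 0.0622 F [-0.1  1.5 -0.9]
x_tool [ 0.007 -0.006 -1.   ] jaw yaw 1.409
shift mm [93.3 12.6 -3.7]
turn deg [-0.1  0.4  0.3]
turn deg [179.9   0.4  -0.7]
```

arm_command(plan=[[[0,0.0063,-0.002,0,0.4,0.3,0.062],[0,0.0063,-0.002,0,0,0,0.062],[0.02,0,0,0,0,0,0.062],[0.02,0,0,0,0,0,0.062],[0.012,0,0,0,0,0,0.062],[0,0,0,0,0,0,0.062]]])

```text
t: 4.2
tool_pos: [0.4411, -0.1779, 0.0554]
tool_rot: [0.123, 1.554, -0.129]
contact_force: [-0.3, -0.2, 0.2]
opening: 0.0626
```

```bash
python3 plan.py .4365 -.179 .006 1.41
python3 - <<'E'
from fit import *
ims={c:get_image(c) for c in("scene","top")}
a=[rect(c,ims[c],.4365,-.179,.03,0,.08,400) for c in ims]
cv2.imwrite("pics/g1.png",np.hstack(a)[:,:,::-1])
E
```

```text
t 4.2 pos [ 0.4411 -0.1779  0.0554] q [-0.54 -0.14  2.11  0.    1.16 -1.95] open 0.0626 F [-0.3 -0.2  0.2]
x_tool [ 0.012 -0.005 -1.   ] jaw yaw 1.41
shift mm [49.4 -1.7 -5. ]
turn deg [0.  0.7 0.2]
turn deg [-180.    -0.3    1.2]
```

View pics/g1.png

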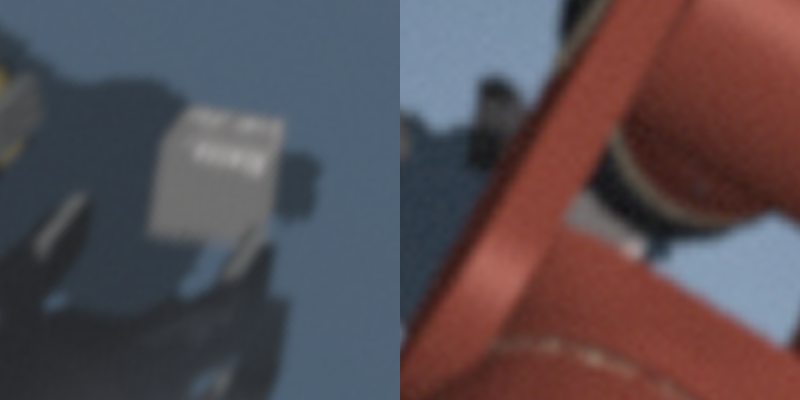

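The scene crop shows the large sink (crop 215,175) with the pads on both sides of it, still above it. I'm descending and gripping.

arm_command(plan=[[[0,-0.001,-0.0025,0,0.5,0.2,0.062],[0.01,0,-0.0025,0,0,0,0.062],[0.015,0,0,0,0,0,0.062],[0.015,0,0,0,0,0,0.062],[0.006,0,0,0,0,0,0.062],[0,0,0,0,0,0,0.062],[0,0,0,0,0,0,0.062]]])

```text
t: 4.88
tool_pos: [0.443, -0.1821, 0.0178]
tool_rot: [0.119, 1.546, -0.132]
contact_force: [0.4, -0.8, -0.6]
opening: 0.0618
```

```bash
python3 plan.py .4365 -.179 .005 1.41
```

```text
t 4.88 pos [ 0.443  -0.1821  0.0178] q [-0.55 -0.07  2.12  0.    1.07 -1.96] open 0.0618 F [ 0.4 -0.8 -0.6]
x_tool [ 0.02 -0.01 -1.  ] jaw yaw 1.41
shift mm [12.7  2.1 -7.2]
turn deg [0.  1.2 0.4]
turn deg [-180.    -0.6    1.9]
```

arm_command(plan=[[[0.004,0.001,-0.003,0,0.6,0.2,0.062],[0.004,0.001,-0.003,0,0.6,0.2,0.062],[0.003,0,-0.002,0,0.2,0,0.062],[0.001,0,-0.001,0,0.1,0,0.062]]])

```text
t: 5.22
tool_pos: [0.4354, -0.1795, 0.0072]
tool_rot: [0.126, 1.571, -0.126]
contact_force: [-0.0, -0.4, 0.0]
opening: 0.062
```

```bash
python3 plan.py .4365 -.179 .005 1.41
```

```text
t 5.22 pos [ 0.4354 -0.1795  0.0072] q [-0.55 -0.05  2.13 -0.    1.07 -1.96] open 0.062 F [-0.  -0.4  0. ]
x_tool [-0.003 -0.    -1.   ] jaw yaw 1.411
shift mm [2.2 0.7 1. ]
turn deg [ 0.  -0.2  0. ]
turn deg [-180.    -0.    -0.3]
```

arm_command(plan=[[[0,0,0,0,0,0,0.0],[0,0,0,0,0,0,0.0],[0,0,0,0,0,0,0.0],[0,0,0,0,0,0,0.0],[0,0,0,0,0,0,0.0],[0,0,0,0,0,0,0.0]]], squeeze=40)

```text
t: 5.72
tool_pos: [0.4353, -0.1794, 0.0073]
tool_rot: [0.126, 1.571, -0.126]
contact_force: [0.2, 1.0, -0.6]
opening: 0.0392
```

```bash
python3 plan.py .5015 -.3635 .12 1.735
```

```text
t 5.72 pos [ 0.4353 -0.1794  0.0073] q [-0.55 -0.05  2.13 -0.    1.07 -1.96] open 0.0392 F [ 0.2  1.  -0.6]
x_tool [-0.004  0.    -1.   ] jaw yaw 1.41
shift mm [-112.9 -171.2   94.4]
turn deg [-18.6  -0.2  -0. ]
turn deg [161.4  -0.    0.3]
```

arm_command(plan=[[[-0.015,0,0,0,0,0,0.0],[-0.025,0,0,0,0,0,0.0],[-0.03,0,0,-5,0,0,0.0],[-0.03,0,0,-5,0,0,0.0],[-0.01,0,0,-5,0,0,0.0],[0,0,0,-3,0,0,0.0],[0,0,0,0,0,0,0.0]]])

```text
t: 6.3
tool_pos: [0.4334, -0.178, 0.12]
tool_rot: [-0.129, 1.575, 0.136]
contact_force: [-0.0, 0.6, -1.6]
opening: 0.039
```

```bash
python3 plan.py .5015 -.3635 .1 1.735
```

```text
t 6.3 pos [ 0.4334 -0.178   0.12  ] q [-0.55 -0.23  2.07 -0.    1.31 -2.29] open 0.039 F [-0.   0.6 -1.6]
x_tool [-0.009  0.003 -1.   ] jaw yaw 1.74
shift mm [  18.8 -194.4   36.1]
turn deg [ 0.3 -0.5 -0.3]
turn deg [-179.7    0.4   -0.7]
```

arm_command(plan=[[[0,-0.024,0.0045,0,0,0,0.0],[0,-0.03,0.0055,0,0,0,0.0],[0,-0.03,0.0055,0,0,0,0.0],[0,-0.03,0.0055,0,0,0,0.0],[0,-0.03,0.0055,0,0,0,0.0],[0,-0.025,0.0055,0,0,0,0.0],[0,-0.015,0.003,0,0,0,0.0],[0,-0.005,0,0,0,0,0.0],[0,0,0,0,0,0,0.0],[0,0,0,0,0,0,0.0]]])

```text
t: 7.13
tool_pos: [0.4983, -0.3631, 0.11]
tool_rot: [-0.113, 1.583, 0.134]
contact_force: [-0.1, -0.5, -0.9]
opening: 0.0393
```

```bash
python3 plan.py .5015 -.3635 .045 1.735
```

```text
t 7.13 pos [ 0.4983 -0.3631  0.11  ] q [-0.75  0.15  1.72 -0.    1.29 -2.48] open 0.0393 F [-0.1 -0.5 -0.9]
x_tool [-0.017  0.012 -1.   ] jaw yaw 1.727
shift mm [64.9 -1.8  4.1]
turn deg [-0.4 -0.9 -0.8]
turn deg [179.6  -1.3   1.3]
```

arm_command(plan=[[[0.012,-0.001,0.001,-0.2,-0.5,-0.4,0.0],[0.015,-0.001,0.001,-0.2,-0.4,-0.4,0.0],[0.015,0,0,0,0,0,0.0],[0.013,0,0,0,0,0,0.0],[0.005,0,0,0,0,0,0.0],[0,0,0,0,0,0,0.0]]])

```text
t: 7.63
tool_pos: [0.4989, -0.3577, 0.0472]
tool_rot: [-0.128, 1.566, 0.132]
contact_force: [-0.5, 0.5, -0.9]
opening: 0.0395
```

```bash
python3 plan.py .5005 -.3635 .021 1.735
cat > look.py <<'E'
import sys
from fit import *
# look.py name x y z half: rectified crops of both cameras
n=sys.argv[1];x,y,z,h=map(float,sys.argv[2:6])
cv2.imwrite(f"pics/{n}.png",np.hstack([rect(c,get_image(c),x,y,z,0,h,400) for c in("scene","top")])[:,:,::-1])
for t in sys.argv[6:]:
    for c in("scene","top"):
        for d in mark_of(c,t)[:2]: print(t,c,round(d["conf"],2),w(c,d["at"]).round(4))
E
python3 look.py g2 .5015 -.3635 .013 .08 large_sink_center cpu_pad
```

```text
t 7.63 pos [ 0.4989 -0.3577  0.0472] q [-0.74  0.21  1.77  0.    1.17 -2.48] open 0.0395 F [-0.5  0.5 -0.9]
x_tool [ 0.     0.003 -1.   ] jaw yaw 1.737
shift mm [26.2 -6.   0.6]
turn deg [ 0.1  0.  -0.2]
turn deg [-1.799e+02  2.000e-01  1.000e-01]
large_sink_center scene 0.91 [ 0.4987 -0.3557  0.0554]
cpu_pad scene 0.6 [ 0.4986 -0.362   0.0139]
cpu_pad top 0.91 [ 0.5016 -0.3617  0.0129]
```

View pics/g2.png

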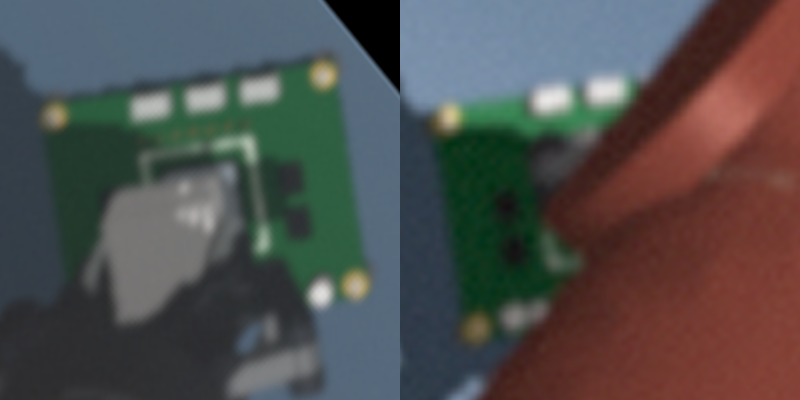

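The sink is held (crop 170,235) upright above the outline, about 6 mm off in y; I'm correcting that and lowering gently.

arm_command(plan=[[[0.003,-0.003,0,0,0,0,0.0],[0.006,-0.003,0,0,0,0,0.0],[0.006,0,0,0,0,0,0.0],[0.003,0,0,0,0,0,0.0],[0.001,0,0,0,0,0,0.0],[0,0,0,0,0,0,0.0]]])

```text
t: 8.43
tool_pos: [0.5027, -0.3682, 0.0312]
tool_rot: [-0.132, 1.561, 0.126]
contact_force: [0.2, 0.3, -0.1]
opening: 0.0392
```

```bash
python3 plan.py .500 -.363 .0205 1.735
```

```text
t 8.43 pos [ 0.5027 -0.3682  0.0312] q [-0.75  0.24  1.76  0.    1.13 -2.49] open 0.0392 F [ 0.2  0.3 -0.1]
x_tool [ 0.007 -0.003 -1.   ] jaw yaw 1.735
shift mm [10.6  5.6 -1.9]
turn deg [0.  0.3 0.3]
turn deg [-180.    -0.4    0.5]
```

arm_command(plan=[[[0.002,0.002,-0.001,0,0.2,0.2,0.0],[0.002,0.002,-0.001,0,0,0,0.0],[0.002,0,0,0,0,0,0.0],[0,0,0,0,0,0,0.0],[0,0,0,0,0,0,0.0]]])

```text
t: 8.85
tool_pos: [0.4996, -0.3637, 0.024]
tool_rot: [-0.129, 1.565, 0.13]
contact_force: [-0.1, -0.5, 0.2]
opening: 0.0395
```

```bash
python3 plan.py .500 -.363 .0205 1.735
```

```text
t 8.85 pos [ 0.4996 -0.3637  0.024 ] q [-0.75  0.25  1.77  0.    1.13 -2.49] open 0.0395 F [-0.1 -0.5  0.2]
x_tool [ 0.001  0.001 -1.   ] jaw yaw 1.736
shift mm [3.5 0.6 0.5]
turn deg [ 0.   0.1 -0. ]
turn deg [-1.8e+02  0.0e+00  1.0e-01]
```

arm_command(plan=[[[0.0015,0,0,0,0,0,0.0],[0.0015,0,0,0,0,0,0.0],[0.001,0,0,0,0,0,0.0],[0,0,0,0,0,0,0.0]]])

```text
t: 9.18
tool_pos: [0.5, -0.364, 0.0204]
tool_rot: [-0.13, 1.565, 0.129]
contact_force: [-0.1, 0.1, -0.1]
opening: 0.0393
```

```bash
python3 plan.py .500 -.363 .0205 1.735
```

```text
t 9.18 pos [ 0.5    -0.364   0.0204] q [-0.75  0.25  1.77  0.    1.12 -2.49] open 0.0393 F [-0.1  0.1 -0.1]
x_tool [ 0.002 -0.    -1.   ] jaw yaw 1.736
shift mm [-0.1  1.   0.2]
turn deg [0.  0.1 0. ]
turn deg [-1.8e+02 -1.0e-01  2.0e-01]
```

arm_command(plan=[[[0.001,0,0,0,0,0,0.0],[0.0005,0,0,0,0,0,0.0],[0,0,0,0,0,0,0.0]]])

```text
t: 9.43
tool_pos: [0.5004, -0.3643, 0.0204]
tool_rot: [-0.13, 1.564, 0.129]
contact_force: [-0.5, -0.2, -1.7]
opening: 0.0392
```

arm_command(plan=[[[0.0015,0,0,0,0,0,0.0],[0.001,0,0,0,0,0,0.0]]])

```text
t: 9.6
tool_pos: [0.5009, -0.3647, 0.0202]
tool_rot: [-0.13, 1.565, 0.129]
contact_force: [-1.9, 2.0, 4.5]
opening: 0.0392
```

arm_command(plan=[[[0,0,0,0,0,0,0.042],[0,0,0,0,0,0,0.045],[0,0,0,0,0,0,0.055],[0,0,0,0,0,0,0.06],[0,0,0,0,0,0,0.06],[-0.01,0,0,0,0,0,0.06],[-0.025,0,0,0,0,0,0.06],[-0.04,0,0,0,0,0,0.06],[-0.035,0,0,0,0,0,0.06],[-0.01,0,0,0,0,0,0.06],[0,0,0,0,0,0,0.06]]])

```text
t: 10.52
tool_pos: [0.4989, -0.3632, 0.1434]
tool_rot: [-0.127, 1.568, 0.132]
contact_force: [0.6, -0.2, -0.5]
opening: 0.0603
```

```bash
python3 plan.py .3535 -.2976 .13 1.42
```

```text
t 10.52 pos [ 0.4989 -0.3632  0.1434] q [-0.75  0.1   1.71  0.    1.33 -2.49] open 0.0603 F [ 0.6 -0.2 -0.5]
x_tool [-0.002  0.003 -1.   ] jaw yaw 1.736
shift mm [  13.9   88.5 -132.6]
turn deg [18.1 -0.1 -0.2]
turn deg [-1.619e+02  3.000e-01 -1.000e-01]
```

arm_command(plan=[[[0,0.012,-0.018,0,0,0,0.06],[0,0.017,-0.0255,0,0,0,0.06],[0,0.017,-0.0255,0,0,0,0.06],[0,0.017,-0.0255,0,0,0,0.06],[0,0.015,-0.022,0,0,0,0.06],[0,0.008,-0.012,5,0,0,0.06],[0,0,0,6,0,0,0.06],[0,0,0,4,0,0,0.06],[0,0,0,2,0,0,0.06],[0,0,0,0,0,0,0.06]]])

```text
t: 11.35
tool_pos: [0.348, -0.292, 0.1311]
tool_rot: [0.125, 1.579, -0.105]
contact_force: [0.3, 0.5, 0.0]
opening: 0.0603
```

```bash
python3 plan.py .3535 -.2976 .04 1.44
cat > m2.py <<'E'
import sys
from fit import *
# m2.py thing x y L W z0 z1 : fit by masks of both cameras
t=sys.argv[1];x,y,L,W,z0,z1=map(float,sys.argv[2:8])
ms={}
for c in("scene","top"):
    get_image(c)
    for d in mark_of(c,t)[:2]: print(t,c,round(d["conf"],2),w(c,d["at"]).round(4))
    m=pick(c,t,(x,y))
    if m is not None:ms[c]=m; print(c,np.round(fitbox({c:m},x,y,L,W,z0,z1,np.arange(-.6,.7,.3)),4))
if len(ms)==2: print("both",np.round(fitbox(ms,x,y,L,W,z0,z1,np.arange(-.6,.7,.3)),4))
E
python3 m2.py large_sink_center .5015 -.363 .04 .04 .013 .041;python3 look.py g3 .48 -.35 .041 .1
```

```text
t 11.35 pos [ 0.348  -0.292   0.1311] q [-0.86 -0.28  2.09  0.    1.35 -2.29] open 0.0603 F [0.3 0.5 0. ]
x_tool [-0.01   0.013 -1.   ] jaw yaw 1.424
shift mm [91.  -5.8  7.3]
turn deg [-0.9 -0.7 -0.7]
turn deg [179.1  -1.    1.1]
large_sink_center scene 0.81 [ 0.5008 -0.3656  0.0291]
scene [ 0.503  -0.3646  0.1454  0.1256]
large_sink_center top 0.77 [ 0.5008 -0.3643  0.0256]
top [ 0.502  -0.3631  0.1476  0.0731]
both [ 0.5024 -0.3643  0.1468  0.2185]
```

View pics/g3.png

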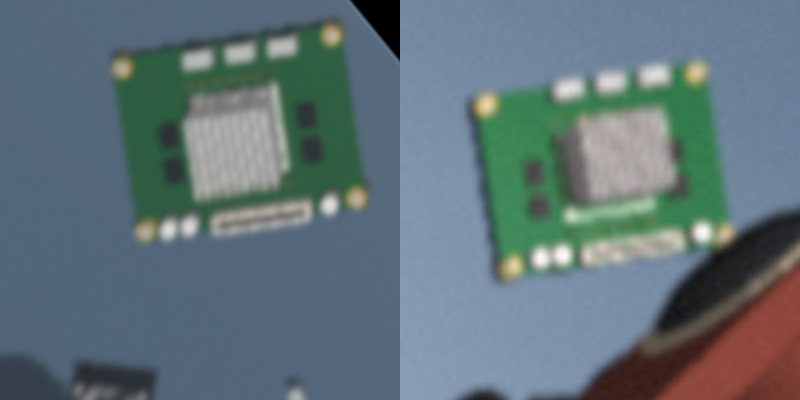

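The sink sits flat in its outline (scene crop 235,145, fit (0.502,-0.364)), within about 1.5 mm of the pad. Next is the fan.

arm_command(plan=[[[0.01,-0.002,0.0025,-0.4,-0.3,-0.3,0.06],[0.02,-0.002,0.0025,-0.4,-0.3,-0.3,0.06],[0.02,-0.001,0.001,0,0,0,0.06],[0.018,0,0,0,0,0,0.06],[0.01,0,0,0,0,0,0.06],[0.002,0,0,0,0,0,0.06],[0,0,0,0,0,0,0.06]]])

```text
t: 12.33
tool_pos: [0.3569, -0.3012, 0.0529]
tool_rot: [0.096, 1.562, -0.105]
contact_force: [-0.2, -0.1, -0.4]
opening: 0.0602
```

```bash
python3 plan.py .3535 -.2976 .005 1.44;python3 look.py g4 .3535 -.2976 .02 .08
```

```text
t 12.33 pos [ 0.3569 -0.3012  0.0529] q [-0.86 -0.15  2.13  0.    1.16 -2.3 ] open 0.0602 F [-0.2 -0.1 -0.4]
x_tool [ 0.006 -0.006 -1.   ] jaw yaw 1.442
shift mm [47.9  3.4 -4.1]
turn deg [0.1 0.4 0.3]
turn deg [-179.9   -0.5    0.6]
```

View pics/g4.png

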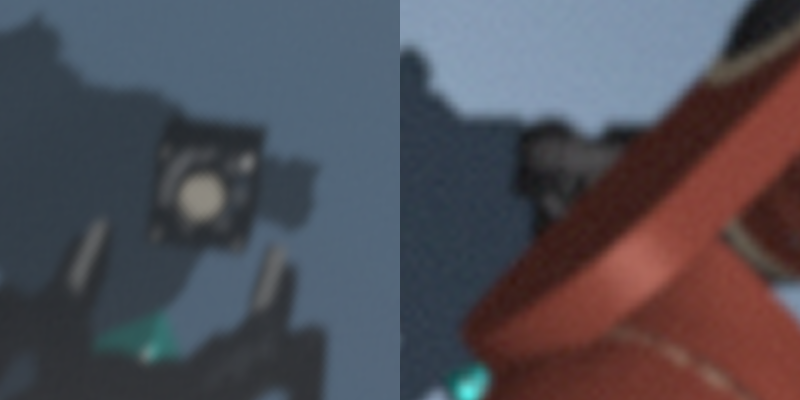

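The open pads straddle the black fan (crop 205,190) from above. I'm descending onto it.

arm_command(plan=[[[0.008,0.0015,-0.002,0,0.3,0.2,0.06],[0.013,0.001,-0.001,0,0.1,0.1,0.06],[0.013,0,-0.001,0,0.1,0,0.06],[0.007,0,-0.0005,0,0.1,0,0.06],[0.003,0,-0.0005,0,0,0,0.06],[0.001,0,0,0,0,0,0.06],[0,0,0,0,0,0,0.06]]])

```text
t: 13.02
tool_pos: [0.3559, -0.3026, 0.0125]
tool_rot: [0.093, 1.564, -0.108]
contact_force: [0.6, 0.2, 0.0]
opening: 0.0598
```

```bash
python3 plan.py .3535 -.2976 .005 1.44
```

```text
t 13.02 pos [ 0.3559 -0.3026  0.0125] q [-0.86 -0.08  2.14 -0.    1.07 -2.3 ] open 0.0598 F [0.6 0.2 0. ]
x_tool [ 0.004 -0.01  -1.   ] jaw yaw 1.443
shift mm [ 7.4  4.7 -3.1]
turn deg [0.2 0.3 0.5]
turn deg [-179.8   -0.8    0.5]
```

arm_command(plan=[[[0.0025,0.002,-0.0015,0,0.2,0.3,0.06],[0.0025,0.002,-0.001,0,0,0.2,0.06],[0.0015,0.0005,-0.0005,0,0,0,0.06],[0,0,0,0,0,0,0.06],[0,0,0,0,0,0,0.06]]])

```text
t: 13.43
tool_pos: [0.3544, -0.2985, 0.0073]
tool_rot: [0.099, 1.564, -0.102]
contact_force: [0.1, -0.5, 0.1]
opening: 0.0597
```

```bash
python3 plan.py .3535 -.2976 .005 1.44
```

```text
t 13.43 pos [ 0.3544 -0.2985  0.0073] q [-0.86 -0.08  2.15  0.    1.07 -2.3 ] open 0.0597 F [ 0.1 -0.5  0.1]
x_tool [ 0.004 -0.003 -1.   ] jaw yaw 1.443
shift mm [ 2.3  0.7 -1. ]
turn deg [0.2 0.2 0.1]
turn deg [-179.8   -0.2    0.4]
```

Well aligned; I'm closing with a light grip (plastic).

arm_command(plan=[[[0.001,0,-0.0005,0,0.1,0.1,0.06],[0,0,0,0,0,0,0.0],[0,0,0,0,0,0,0.0],[0,0,0,0,0,0,0.0],[0,0,0,0,0,0,0.0],[0,0,0,0,0,0,0.0],[0,0,0,0,0,0,0.0]]], squeeze=30)

```text
t: 14.02
tool_pos: [0.3543, -0.2989, 0.0069]
tool_rot: [0.099, 1.565, -0.101]
contact_force: [0.3, 0.1, -1.2]
opening: 0.0387
```

```bash
python3 plan.py .502 -.364 .12 1.718
```

```text
t 14.02 pos [ 0.3543 -0.2989  0.0069] q [-0.86 -0.08  2.15  0.    1.07 -2.31] open 0.0387 F [ 0.3  0.1 -1.2]
x_tool [ 0.003 -0.001 -1.   ] jaw yaw 1.443
shift mm [-112.5  -45.9  155.2]
turn deg [-15.8   0.2   0.1]
turn deg [ 1.642e+02  1.000e-01 -3.000e-01]
```

arm_command(plan=[[[-0.015,0,0,0,0,0,0.0],[-0.025,0,0,0,0,0,0.0],[-0.03,0,0,-5,0,0,0.0],[-0.035,0,0,-5,0,0,0.0],[-0.02,0,0,-4,0,0,0.0],[0,0,0,-1.5,0,0,0.0],[0,0,0,0,0,0,0.0]]])

```text
t: 14.6
tool_pos: [0.3519, -0.2964, 0.1347]
tool_rot: [-0.119, 1.569, 0.126]
contact_force: [-0.1, 0.9, -0.6]
opening: 0.0389
```

```bash
python3 plan.py .502 -.364 .12 1.718
```

```text
t 14.6 pos [ 0.3519 -0.2964  0.1347] q [-0.86 -0.28  2.08  0.    1.34 -2.59] open 0.0389 F [-0.1  0.9 -0.6]
x_tool [-0.002  0.005 -1.   ] jaw yaw 1.726
shift mm [ 14.1 -90.2 137.9]
turn deg [ 0.5 -0.1 -0.3]
turn deg [-1.795e+02  4.000e-01 -1.000e-01]
```

arm_command(plan=[[[0,-0.01,0.015,0,0,0,0.0],[0,-0.018,0.027,0,0,0,0.0],[0,-0.018,0.027,0,0,0,0.0],[0,-0.018,0.027,0,0,0,0.0],[0,-0.016,0.025,0,0,0,0.0],[0,-0.008,0.012,0.2,0,0,0.0],[0,-0.002,0.003,0.2,0,0,0.0],[0,0,0,0,0,0,0.0],[0,0,0,0,0,0,0.0],[0,0,0,0,0,0,0.0]]])

```text
t: 15.43
tool_pos: [0.5021, -0.3638, 0.1246]
tool_rot: [-0.1, 1.579, 0.12]
contact_force: [0.9, 0.0, 0.3]
opening: 0.0391
```

```bash
python3 plan.py .5028 -.364 .07 1.718
```

```text
t 15.43 pos [ 0.5021 -0.3638  0.1246] q [-0.75  0.14  1.71  0.    1.32 -2.46] open 0.0391 F [0.9 0.  0.3]
x_tool [-0.012  0.012 -1.   ] jaw yaw 1.71
shift mm [54.6 -1.   1.3]
turn deg [-0.4 -0.6 -0.8]
turn deg [179.6  -1.2   0.9]
```

arm_command(plan=[[[0.01,0,0,-0.2,-0.3,-0.4,0.0],[0.013,0,0,-0.2,-0.3,-0.4,0.0],[0.012,0,0,0,0,0,0.0],[0.008,0,0,0,0,0,0.0],[0.003,0,0,0,0,0,0.0],[0,0,0,0,0,0,0.0],[0,0,0,0,0,0,0.0]]])

```text
t: 16.02
tool_pos: [0.4969, -0.3617, 0.0766]
tool_rot: [-0.112, 1.569, 0.113]
contact_force: [-0.3, 0.5, -1.2]
opening: 0.0393
```

```bash
python3 plan.py .5028 -.364 .049 1.718;python3 look.py g5 .5015 -.3635 .041 .08 fan_center large_sink_center
```

```text
t 16.02 pos [ 0.4969 -0.3617  0.0766] q [-0.75  0.17  1.76 -0.    1.22 -2.46] open 0.0393 F [-0.3  0.5 -1.2]
x_tool [-0.001  0.001 -1.   ] jaw yaw 1.715
shift mm [27.6 -3.2  5.5]
turn deg [-0.2 -0.  -0. ]
turn deg [ 1.798e+02 -1.000e-01  1.000e-01]
fan_center scene 0.6 [ 0.497  -0.3604  0.0804]
large_sink_center scene 0.66 [ 0.5032 -0.3653  0.0267]
large_sink_center top 0.62 [ 0.5002 -0.3632  0.028 ]
```

View pics/g5.png

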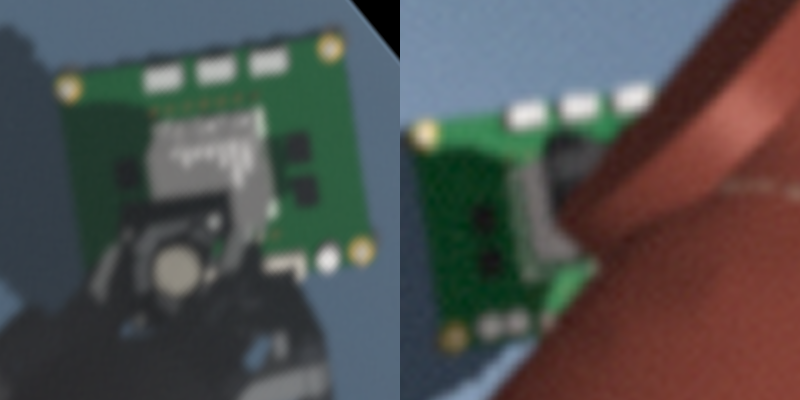

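The fan is held level (hub at crop 177,270) over the sink (crop 205,165). I'm correcting about 6 mm and lowering.

arm_command(plan=[[[0.002,-0.001,0.002,0,0,0,0.0],[0.004,-0.001,0.0015,0,0,0,0.0],[0.004,0,0,0,0,0,0.0],[0.003,0,0,0,0,0,0.0],[0.001,0,0,0,0,0,0.0],[0,0,0,0,0,0,0.0]]])

```text
t: 16.82
tool_pos: [0.5025, -0.3642, 0.0627]
tool_rot: [-0.114, 1.566, 0.112]
contact_force: [-0.8, -0.0, -0.5]
opening: 0.0392
```

```bash
python3 plan.py .5025 -.364 .049 1.718
```

```text
t 16.82 pos [ 0.5025 -0.3642  0.0627] q [-0.75  0.2   1.75 -0.    1.19 -2.46] open 0.0392 F [-0.8 -0.  -0.5]
x_tool [ 0.001 -0.001 -1.   ] jaw yaw 1.715
shift mm [13.7  0.2  0.1]
turn deg [-0.2  0.1  0.1]
turn deg [ 1.798e+02  1.000e-01 -1.000e-01]
```

arm_command(plan=[[[0.003,0,0,0,0,0,0.0],[0.004,0,0,0,0,0,0.0],[0.0035,0,0,0,0,0,0.0],[0.0015,0,0,0,0,0,0.0],[0,0,0,0,0,0,0.0]]])

```text
t: 17.23
tool_pos: [0.5022, -0.364, 0.049]
tool_rot: [-0.114, 1.567, 0.113]
contact_force: [-0.8, -0.1, -1.1]
opening: 0.0394
```

```bash
python3 plan.py .5025 -.364 .048 1.718
```

```text
t 17.23 pos [ 0.5022 -0.364   0.049 ] q [-0.75  0.22  1.76 -0.    1.17 -2.46] open 0.0394 F [-0.8 -0.1 -1.1]
x_tool [ 0.001 -0.001 -1.   ] jaw yaw 1.715
shift mm [ 1.  -0.   0.3]
turn deg [-0.2  0.   0.1]
turn deg [ 1.798e+02  1.000e-01 -1.000e-01]
```

arm_command(plan=[[[0.0012,0,0,0,0,0,0.0],[0.001,0,0,0,0,0,0.0]]])

```text
t: 17.4
tool_pos: [0.5024, -0.3642, 0.0478]
tool_rot: [-0.114, 1.567, 0.113]
contact_force: [-3.2, 3.1, 8.8]
opening: 0.0392
```

arm_command(plan=[[[0.0008,0,0,0,0,0,0.0],[0.0008,0,0,0,0,0,0.0]]])

```text
t: 17.57
tool_pos: [0.503, -0.3646, 0.0478]
tool_rot: [-0.115, 1.566, 0.112]
contact_force: [-2.5, 1.7, 3.9]
opening: 0.0392
```

arm_command(plan=[[[0,0,0,0,0,0,0.042],[0,0,0,0,0,0,0.045],[0,0,0,0,0,0,0.055],[0,0,0,0,0,0,0.06],[0,0,0,0,0,0,0.06],[-0.01,0,0,0,0,0,0.06],[-0.025,0,0,0,0,0,0.06],[-0.04,0,0,0,0,0,0.06],[-0.035,0,0,0,0,0,0.06],[-0.01,0,0,0,0,0,0.06],[0,0,0,0,0,0,0.06]]])

```text
t: 18.48
tool_pos: [0.501, -0.363, 0.171]
tool_rot: [-0.111, 1.57, 0.115]
contact_force: [0.2, -0.1, -0.2]
opening: 0.0597
```

```bash
python3 plan.py .4859 .0622 .16 -.505
```

```text
t 18.48 pos [ 0.501 -0.363  0.171] q [-0.75  0.08  1.68  0.    1.38 -2.46] open 0.0597 F [ 0.2 -0.1 -0.2]
x_tool [-0.003  0.002 -1.   ] jaw yaw 1.715
shift mm [ 12.1 422.9  46.1]
turn deg [ 1.272e+02 -2.000e-01  1.000e-01]
turn deg [-52.8  -0.   -0.2]
```

arm_command(plan=[[[0,0.02,0.002,0,0,0,0.05],[0,0.035,0.0038,0,0,0,0.05],[0,0.035,0.0038,0,0,0,0.05],[0,0.035,0.0038,0,0,0,0.05],[0,0.035,0.0038,0,0,0,0.05],[0,0.035,0.0038,0,0,0,0.05],[0,0.035,0.0038,0,0,0,0.05],[0,0.035,0.0038,0,0,0,0.05],[0,0.035,0.0038,0,0,0,0.05],[0,0.035,0.0038,0,0,0,0.05],[0,0.035,0.0038,0,0,0,0.05],[0,0.035,0.0038,0,0,0,0.05],[0,0.02,0.002,0,0,0,0.05],[0,0.01,0,0,0,0,0.05],[0,0,0,7,0,0,0.05],[0,0,0,7,0,0,0.05],[0,0,0,7,0,0,0.05],[0,0,0,7,0,0,0.05],[0,0,0,7,0,0,0.05],[0,0,0,7,0,0,0.05]]])

```text
t: 20.15
tool_pos: [0.4698, 0.0957, 0.1464]
tool_rot: [0.478, 1.549, -0.487]
contact_force: [0.6, -1.0, 0.5]
opening: 0.0497
```

arm_command(plan=[[[0,0,0,7,0,0,0.05],[0,0,0,7,0,0,0.05],[0,0,0,7,0,0,0.05],[0,0,0,7,0,0,0.05],[0,0,0,7,0,0,0.05],[0,0,0,7,0,0,0.05],[0,0,0,7,0,0,0.05],[0,0,0,7,0,0,0.05],[0,0,0,7,0,0,0.05],[0,0,0,7,0,0,0.05],[0,0,0,7,0,0,0.05],[0,0,0,5,0,0,0.05],[0,0,0,0,0,0,0.05]]])

```text
t: 21.23
tool_pos: [0.4577, 0.0951, 0.1256]
tool_rot: [1.537, 0.958, -1.632]
contact_force: [0.1, 0.4, 0.1]
opening: 0.0498
```

```bash
python3 plan.py .4859 .0622 .06 -.505; python3 m2.py fan_center .502 -.364 .04 .04 .041 .061
```

```text
t 21.23 pos [0.4577 0.0951 0.1256] q [ 0.04 -0.2   2.04  0.01  1.37  0.55] open 0.0498 F [0.1 0.4 0.1]
x_tool [-0.062  0.003 -0.998] jaw yaw -0.513
shift mm [63.7 44.3 13.1]
turn deg [-0.4  1.6  3.2]
turn deg [179.5   5.   -2.5]
fan_center scene 0.72 [ 0.5053 -0.366   0.0556]
fan_center scene 0.71 [ 0.2681 -0.2664  0.0118]
scene [ 0.5017 -0.3652  0.1487  0.0434]
fan_center top 0.59 [ 0.2732 -0.2639  0.0098]
fan_center top 0.51 [ 0.5071 -0.3663  0.0465]
top [ 0.5026 -0.3641  0.264   0.2391]
both [ 0.5017 -0.3651  0.1562  0.2985]
```

The fan fit, (0.502,-0.365), agrees with the sink within 1–2 mm. Next the bar: level the tool, centre it over the bar, descend.

arm_command(plan=[[[0,0.01,0.003,-0.1,0.5,1.0,0.05],[0,0.015,0.004,-0.1,0.5,1.0,0.05],[0,0.012,0.004,0,0.4,0.8,0.05],[0.008,0.006,0.002,0,0.2,0.3,0.05],[0.016,0,0,0,0,0,0.05],[0.016,0,0,0,0,0,0.05],[0.012,0,0,0,0,0,0.05],[0.004,0,0,0,0,0,0.05],[0,0,0,0,0,0,0.05]]])

```text
t: 22.28
tool_pos: [0.4976, 0.0552, 0.0676]
tool_rot: [1.582, 0.917, -1.558]
contact_force: [-0.4, -0.3, 0.3]
opening: 0.0499
```

```bash
python3 plan.py .4859 .0622 .006 -.505; python3 look.py g6 .486 .0625 .024 .08 bar_sink_center
```

```text
t 22.28 pos [0.4976 0.0552 0.0676] q [-0.04 -0.09  2.04  0.    1.18  0.47] open 0.0499 F [-0.4 -0.3  0.3]
x_tool [ 0.015 -0.    -1.   ] jaw yaw -0.507
shift mm [ 61.5 -14.4   0. ]
turn deg [-0.1 -0.4 -0.8]
turn deg [179.9  -1.2   0.6]
bar_sink_center scene 0.68 [0.4879 0.0631 0.0137]
bar_sink_center top 0.75 [ 0.463  -0.0819  0.0173]
bar_sink_center top 0.61 [0.4862 0.066  0.0079]
```

View pics/g6.png

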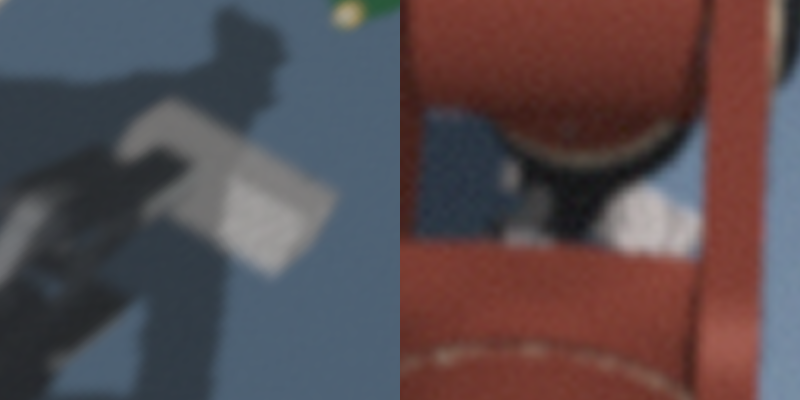

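The bar is undisturbed (scene crop 235,190), with its axis still at about 1.06 rad. I'm shifting the jaws over it.

arm_command(plan=[[[0,-0.005,0,0,-0.2,-0.4,0.05],[0,-0.0065,0,0,-0.1,-0.2,0.05],[0.005,-0.001,0,0,0,0,0.05],[0.01,0,0,0,0,0,0.05],[0.006,0,0,0,0,0,0.05],[0,0,0,0,0,0,0.05],[0,0,0,0,0,0,0.05]]])

```text
t: 23.07
tool_pos: [0.4888, 0.063, 0.0497]
tool_rot: [1.579, 0.92, -1.56]
contact_force: [0.2, 0.2, 0.0]
opening: 0.0499
```

```bash
python3 plan.py .486 .0625 .006 -.505
```

```text
t 23.07 pos [0.4888 0.063  0.0497] q [-0.02 -0.08  2.07  0.    1.14  0.48] open 0.0499 F [0.2 0.2 0. ]
x_tool [ 0.012  0.    -1.   ] jaw yaw -0.505
shift mm [43.6 -2.6  2.1]
turn deg [-0.  -0.3 -0.6]
turn deg [180.   -0.9   0.5]
```

arm_command(plan=[[[0.007,-0.001,0.001,0,-0.2,-0.3,0.05],[0.012,-0.0008,0.0005,0,-0.1,-0.2,0.05],[0.012,-0.0008,0.0005,0,0,-0.1,0.05],[0.006,-0.0004,0,0,0,0,0.05],[0.003,0,0,0,0,0,0.05],[0,0,0,0,0,0,0.05]]])

```text
t: 23.57
tool_pos: [0.4841, 0.0625, 0.004]
tool_rot: [1.569, 0.929, -1.574]
contact_force: [-0.6, -0.4, 0.5]
opening: 0.0496
```

```bash
python3 plan.py .486 .0625 .006 -.505
```

```text
t 23.57 pos [0.4841 0.0625 0.004 ] q [-0.02 -0.01  2.09  0.    1.07  0.48] open 0.0496 F [-0.6 -0.4  0.5]
x_tool [-0.004  0.001 -1.   ] jaw yaw -0.506
shift mm [-2.   1.7 -0.9]
turn deg [-0.   0.1  0.2]
turn deg [ 1.8e+02  3.0e-01 -1.0e-01]
```

arm_command(plan=[[[-0.002,0.001,-0.0005,0,0,0,0.05],[-0.001,0,0,0,0,0,0.05],[0,0,0,0,0,0,0.0],[0,0,0,0,0,0,0.0],[0,0,0,0,0,0,0.0],[0,0,0,0,0,0,0.0],[0,0,0,0,0,0,0.0],[0,0,0,0,0,0,0.0],[0,0,0,0,0,0,0.0]]], squeeze=60)

```text
t: 24.32
tool_pos: [0.4867, 0.0624, 0.0088]
tool_rot: [1.571, 0.927, -1.571]
contact_force: [-1.1, 0.5, -0.1]
opening: 0.0225
```

```bash
python3 plan.py .613 -.027 .12 .325
```

```text
t 24.32 pos [0.4867 0.0624 0.0088] q [-0.02 -0.01  2.08  0.    1.07  0.48] open 0.0225 F [-1.1  0.5 -0.1]
x_tool [-0.001  0.001 -1.   ] jaw yaw -0.506
shift mm [-111.4  153.7   17. ]
turn deg [-47.6  -0.    0. ]
turn deg [132.4   0.    0. ]
```

arm_command(plan=[[[-0.012,0,0,0,0,0,0.0],[-0.022,0,0,0,0,0,0.0],[-0.03,0,0,0,0,0,0.0],[-0.03,0,0,-5,0,0,0.0],[-0.02,0,0,-6.8,0,0,0.0],[-0.003,0,0,-6.8,0,0,0.0],[-0.003,0,0,-6.8,0,0,0.0],[-0.003,0,0,-6.8,0,0,0.0],[-0.003,0,0,-6.8,0,0,0.0],[-0.003,0,0,-6,0,0,0.0],[0,0,0,-2.5,0,0,0.0],[0,0,0,0,0,0,0.0]]])

```text
t: 25.32
tool_pos: [0.486, 0.0625, 0.1535]
tool_rot: [0.938, 1.358, -0.933]
contact_force: [-0.0, 1.1, -0.0]
opening: 0.0222
```

```bash
python3 plan.py .613 -.027 .11 .325
```

```text
t 25.32 pos [0.486  0.0625 0.1535] q [-0.02 -0.22  2.    0.    1.36 -0.39] open 0.0222 F [-0.   1.1 -0. ]
x_tool [ 0.004  0.001 -1.   ] jaw yaw 0.366
shift mm [ 43.9  86.5 128.9]
turn deg [ 2.3  0.  -0.2]
turn deg [-1.777e+02  3.000e-01  1.000e-01]
```

arm_command(plan=[[[0,0.01,0.015,0,0,0,0.0],[0,0.017,0.0255,0,0,0,0.0],[0,0.017,0.0255,0,0,0,0.0],[0,0.017,0.0255,0,0,0,0.0],[0,0.014,0.021,0,0,0,0.0],[0,0.007,0.01,1.2,0,0,0.0],[0,0.001,0.002,1.1,0,0,0.0],[0,0,0,0,0,0,0.0],[0,0,0,0,0,0,0.0]]])

```text
t: 26.07
tool_pos: [0.6113, -0.0273, 0.1574]
tool_rot: [0.978, 1.339, -0.971]
contact_force: [0.3, 0.1, -1.5]
opening: 0.0223
```

```bash
python3 plan.py .613 -.027 .05 .325
```

```text
t 26.07 pos [ 0.6113 -0.0273  0.1574] q [-0.17  0.07  1.72  0.    1.35 -0.48] open 0.0223 F [ 0.3  0.1 -1.5]
x_tool [ 0.005  0.001 -1.   ] jaw yaw 0.314
shift mm [107.4   1.2   0.2]
turn deg [-0.6  0.  -0.3]
turn deg [179.4  -0.4  -0. ]
```

arm_command(plan=[[[0.015,0,0,-0.3,0,-0.2,0.0],[0.025,0,0,-0.3,0,0,0.0],[0.025,0,0,0,0,0,0.0],[0.02,0,0,0,0,0,0.0],[0.012,0,0,0,0,0,0.0],[0.004,0,0,0,0,0,0.0],[0,0,0,0,0,0,0.0],[0,0,0,0,0,0,0.0]]])

```text
t: 26.73
tool_pos: [0.606, -0.0219, 0.0499]
tool_rot: [0.962, 1.349, -0.962]
contact_force: [-0.8, -0.1, -0.1]
opening: 0.0227
```

```bash
python3 plan.py .613 -.027 .0225 .325;python3 look.py g7 .613 -.027 .013 .09 bar_sink_center power_pad
```

```text
t 26.73 pos [ 0.606  -0.0219  0.0499] q [-0.16  0.19  1.79  0.    1.17 -0.49] open 0.0227 F [-0.8 -0.1 -0.1]
x_tool [-0.001  0.001 -1.   ] jaw yaw 0.331
shift mm [27.4  5.   7.1]
turn deg [ 0.4 -0.1  0. ]
turn deg [-1.796e+02 -0.000e+00 -1.000e-01]
bar_sink_center scene 0.95 [ 0.6068 -0.0192  0.0579]
power_pad scene 0.57 [ 0.6122 -0.0302  0.0103]
```

View pics/g7.png

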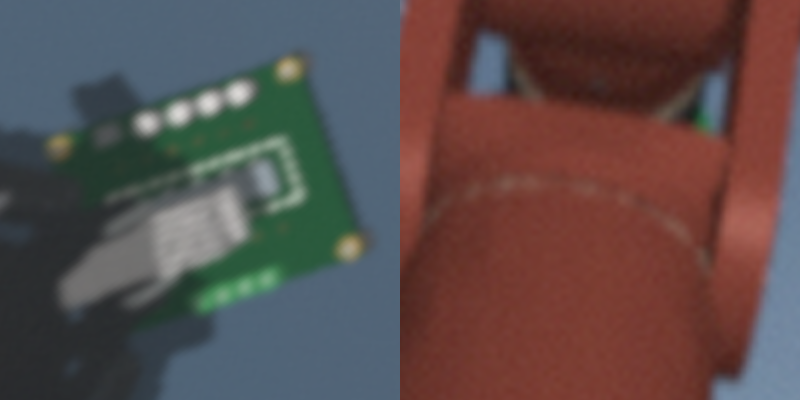

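The bar is held level (crop 155,245) and parallel to its outline. I need about 7 mm in x and −6 mm in y, then a gentle lowering.

arm_command(plan=[[[0.002,0.0015,0.002,0.2,0,0,0.0],[0.004,0.001,0.002,0,0,0,0.0],[0.004,0,0.001,0,0,0,0.0],[0.003,0,0,0,0,0,0.0],[0.001,0,0,0,0,0,0.0],[0,0,0,0,0,0,0.0]]])

```text
t: 27.53
tool_pos: [0.6135, -0.0275, 0.038]
tool_rot: [0.968, 1.341, -0.962]
contact_force: [-0.6, 0.3, 0.3]
opening: 0.0224
```

```bash
python3 plan.py .613 -.028 .0225 .325
```

```text
t 27.53 pos [ 0.6135 -0.0275  0.038 ] q [-0.17  0.21  1.78  0.    1.14 -0.49] open 0.0224 F [-0.6  0.3  0.3]
x_tool [ 0.006 -0.    -1.   ] jaw yaw 0.326
shift mm [15.5 -0.7  0.2]
turn deg [ 0.1  0.1 -0.3]
turn deg [-179.9    0.5    0.2]
```

arm_command(plan=[[[0.003,0,0,0,0,-0.2,0.0],[0.004,0,0,0,0,-0.1,0.0],[0.004,0,0,0,0,0,0.0],[0.002,0,0,0,0,0,0.0],[0,0,0,0,0,0,0.0]]])

```text
t: 27.95
tool_pos: [0.613, -0.0274, 0.023]
tool_rot: [0.964, 1.346, -0.967]
contact_force: [-0.2, 0.7, -0.3]
opening: 0.0222
```

```bash
python3 plan.py .613 -.028 .0218 .325
```

```text
t 27.95 pos [ 0.613  -0.0274  0.023 ] q [-0.17  0.24  1.78 -0.    1.12 -0.49] open 0.0222 F [-0.2  0.7 -0.3]
x_tool [-0.001 -0.002 -1.   ] jaw yaw 0.326
shift mm [ 1.2 -0.2  0.5]
turn deg [0.1 0.1 0.1]
turn deg [-1.799e+02 -1.000e-01  1.000e-01]
```

arm_command(plan=[[[0.0012,0,0,0,0,0,0.0],[0.001,0,0,0,0,0,0.0]]])

```text
t: 28.12
tool_pos: [0.6131, -0.0274, 0.0208]
tool_rot: [0.964, 1.346, -0.967]
contact_force: [-3.6, 0.0, 5.7]
opening: 0.0223
```

arm_command(plan=[[[0.0008,0,0,0,0,0,0.0],[0.0006,0,0,0,0,0,0.0]]])

```text
t: 28.28
tool_pos: [0.6134, -0.0274, 0.0208]
tool_rot: [0.963, 1.346, -0.967]
contact_force: [-0.7, -0.6, 2.2]
opening: 0.0226
```

arm_command(plan=[[[0,0,0,0,0,0,0.026],[0,0,0,0,0,0,0.03],[0,0,0,0,0,0,0.036],[0,0,0,0,0,0,0.036],[0,0,0,0,0,0,0.036],[-0.01,0,0,0,0,0,0.036],[-0.025,0,0,0,0,0,0.036],[-0.04,0,0,0,0,0,0.036],[-0.035,0,0,0,0,0,0.05],[-0.01,0,0,0,0,0,0.05],[0,0,0,0,0,0,0.05]]])

```text
t: 29.2
tool_pos: [0.612, -0.027, 0.1457]
tool_rot: [0.963, 1.349, -0.969]
contact_force: [0.1, -0.4, -0.4]
opening: 0.0499
```

```bash
python3 plan.py .4237 .1987 .14 1.007
```

```text
t 29.2 pos [ 0.612  -0.027   0.1457] q [-0.16  0.09  1.72 -0.    1.34 -0.49] open 0.0499 F [ 0.1 -0.4 -0.4]
x_tool [-0.004 -0.001 -1.   ] jaw yaw 0.327
shift mm [   6.2 -106.  -274.1]
turn deg [-39.   -0.1   0.2]
turn deg [1.41e+02 3.00e-01 1.00e-01]
```

arm_command(plan=[[[0,-0.007,-0.018,0,0,0,0.05],[0,-0.0135,-0.035,0,0,0,0.05],[0,-0.0135,-0.035,0,0,0,0.05],[0,-0.0135,-0.035,0,0,0,0.05],[0,-0.0135,-0.035,0,0,0,0.05],[0,-0.0135,-0.035,0,0,0,0.05],[0,-0.0135,-0.035,0,0,0,0.05],[0,-0.0115,-0.03,0,0,0,0.05],[0,-0.004,-0.01,0,0,0,0.05],[-0.003,0,0,-7,0,0,0.05],[-0.003,0,0,-7,0,0,0.05],[-0.003,0,0,-7,0,0,0.05],[-0.003,0,0,-7,0,0,0.05],[0,0,0,-6,0,0,0.05],[0,0,0,-4,0,0,0.05],[0,0,0,0,0,0,0.05]]])

```text
t: 30.53
tool_pos: [0.4136, 0.1986, 0.1413]
tool_rot: [0.432, 1.543, -0.454]
contact_force: [0.5, -0.1, 0.4]
opening: 0.0497
```

```bash
python3 plan.py .4237 .1987 .06 1.007; python3 m2.py bar_sink_center .613 -.028 .024 .08 .013 .037;  python3 look.py g8 .53 .05 .037 .18
```

```text
t 30.53 pos [0.4136 0.1986 0.1413] q [ 0.29 -0.27  2.07 -0.    1.37 -0.72] open 0.0497 F [ 0.5 -0.1  0.4]
x_tool [-0.021 -0.008 -1.   ] jaw yaw 1.007
shift mm [81.   6.9  9.5]
turn deg [ 0.  -0.8  1. ]
turn deg [-180.    -1.6   -1.2]
bar_sink_center scene 0.95 [ 0.6143 -0.0276  0.027 ]
bar_sink_center scene 0.67 [ 0.6097 -0.0255  0.0111]
scene [ 0.6125 -0.0281  0.3293  0.0992]
bar_sink_center top 0.58 [ 0.6114 -0.026   0.0246]
top [ 0.612  -0.0265  0.3256  0.1425]
both [ 0.6123 -0.0272  0.3303  0.2467]
```

View pics/g8.png

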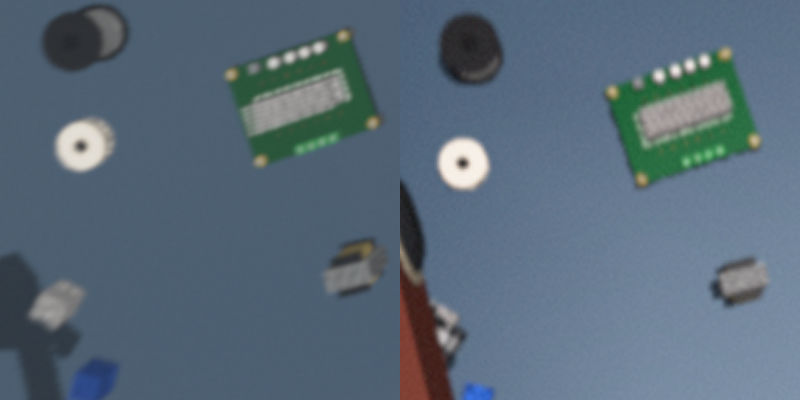

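The bar lies in its outline (scene crop 297,102; fit (0.612,-0.027) at 0.33 rad). Next is the aluminium small sink (crop 55,303; the blue one at 93,380 stays).

arm_command(plan=[[[0.01,0.0025,0.003,0,-0.3,0.4,0.05],[0.018,0.0025,0.003,0,-0.3,0.4,0.05],[0.018,0.001,0.002,0,0,0,0.05],[0.015,0,0,0,0,0,0.05],[0.008,0,0,0,0,0,0.05],[0.002,0,0,0,0,0,0.05],[0,0,0,0,0,0,0.05]]])

```text
t: 31.52
tool_pos: [0.4261, 0.2003, 0.0711]
tool_rot: [0.445, 1.521, -0.443]
contact_force: [-0.1, 0.5, -0.2]
opening: 0.0499
```

```bash
python3 plan.py .4245 .199 .007 1.007; python3 look.py g9 .4245 .199 .024 .06 small_sink_center
```

```text
t 31.52 pos [0.4261 0.2003 0.0711] q [ 0.28 -0.17  2.1  -0.    1.2  -0.72] open 0.0499 F [-0.1  0.5 -0.2]
x_tool [ 0.004  0.    -1.   ] jaw yaw 1.003
shift mm [64.1 -2.1 -0.8]
turn deg [-0.2  0.2 -0.1]
turn deg [179.8  -0.2  -0.2]
small_sink_center scene 0.73 [0.4231 0.1979 0.0145]
small_sink_center scene 0.69 [0.3506 0.164  0.014 ]
small_sink_center top 0.44 [0.353  0.1672 0.007 ]
```

View pics/g9.png

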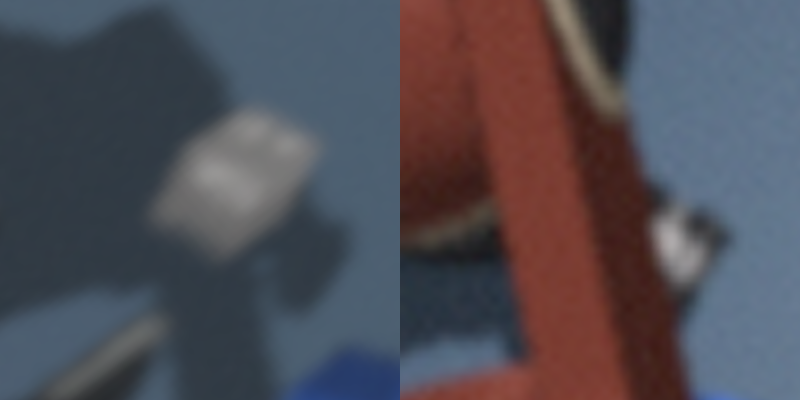

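The small sink's top (crop 207,205) is within 2 mm of the estimate, so I'm going down.

arm_command(plan=[[[0.01,-0.001,-0.001,0,0.1,0,0.05],[0.016,-0.001,-0.001,0,0.1,0,0.05],[0.016,0,-0.0005,0,0.1,0,0.05],[0.01,0,0,0,0,0,0.05],[0.004,0,0,0,0,0,0.05],[0,0,0,0,0,0,0.05]]])

```text
t: 32.22
tool_pos: [0.4276, 0.2016, 0.0173]
tool_rot: [0.452, 1.516, -0.436]
contact_force: [-0.0, -0.8, 0.5]
opening: 0.0502
```

```bash
python3 plan.py .4235 .1985 .007 1.007
```

```text
t 32.22 pos [0.4276 0.2016 0.0173] q [ 0.28 -0.08  2.13  0.    1.08 -0.72] open 0.0502 F [-0.  -0.8  0.5]
x_tool [ 0.011  0.007 -1.   ] jaw yaw 1.004
shift mm [10.2 -4.9 -1.8]
turn deg [-0.2  0.3 -0.7]
turn deg [179.8  -1.1  -0.5]
```

arm_command(plan=[[[0.003,-0.002,-0.001,0,0.2,-0.4,0.05],[0.003,-0.002,-0.0005,0,0,-0.2,0.05],[0.003,0,0,0,0,0,0.05],[0,0,0,0,0,0,0.05]]])

```text
t: 32.55
tool_pos: [0.425, 0.1991, 0.0088]
tool_rot: [0.445, 1.521, -0.443]
contact_force: [-0.5, 0.6, 0.1]
opening: 0.0502
```

```bash
python3 plan.py .4235 .1985 .007 1.007
```

```text
t 32.55 pos [0.425  0.1991 0.0088] q [ 0.28 -0.07  2.13 -0.    1.07 -0.72] open 0.0502 F [-0.5  0.6  0.1]
x_tool [ 0.004 -0.    -1.   ] jaw yaw 1.004
shift mm [ 1.8 -1.3 -1. ]
turn deg [-0.2  0.2 -0.1]
turn deg [179.8  -0.2  -0.3]
```

arm_command(plan=[[[0.001,-0.0005,-0.0005,0,0,0,0.05],[0,0,0,0,0,0,0.0],[0,0,0,0,0,0,0.0],[0,0,0,0,0,0,0.0],[0,0,0,0,0,0,0.0],[0,0,0,0,0,0,0.0],[0,0,0,0,0,0,0.0],[0,0,0,0,0,0,0.0]]], squeeze=40)

```text
t: 33.22
tool_pos: [0.4257, 0.1994, 0.0094]
tool_rot: [0.446, 1.518, -0.442]
contact_force: [-0.5, 0.2, 0.1]
opening: 0.0239
```

```bash
python3 plan.py .558 .338 .12 1.82
```

```text
t 33.22 pos [0.4257 0.1994 0.0094] q [ 0.28 -0.07  2.13 -0.    1.07 -0.72] open 0.0239 F [-0.5  0.2  0.1]
x_tool [ 0.007  0.001 -1.   ] jaw yaw 1.004
shift mm [-109.5  188.5   37.8]
turn deg [-46.8   0.4  -0.1]
turn deg [ 1.332e+02 -1.000e-01 -5.000e-01]
```

arm_command(plan=[[[-0.012,0,0,0,0,0,0.0],[-0.022,0,0,0,0,0,0.0],[-0.03,0,0,0,0,0,0.0],[-0.03,0,0,-5,0,0,0.0],[-0.02,0,0,-6.8,0,0,0.0],[-0.003,0,0,-6.8,0,0,0.0],[-0.003,0,0,-6.8,0,0,0.0],[-0.003,0,0,-6.8,0,0,0.0],[-0.003,0,0,-6.5,0,0,0.0],[-0.003,0,0,-5,0,0,0.0],[0,0,0,0,0,0,0.0],[0,0,0,0,0,0,0.0]]])

```text
t: 34.22
tool_pos: [0.4227, 0.1987, 0.1431]
tool_rot: [-0.182, 1.56, 0.181]
contact_force: [0.3, 0.7, -0.6]
opening: 0.024
```

```bash
python3 plan.py .559 .338 .11 1.82
```

```text
t 34.22 pos [0.4227 0.1987 0.1431] q [ 0.28 -0.27  2.06 -0.    1.35 -1.52] open 0.024 F [ 0.3  0.7 -0.6]
x_tool [ 0.003 -0.    -1.   ] jaw yaw 1.802
shift mm [ 33.6 104.4 164.5]
turn deg [-1.   0.2  0.1]
turn deg [ 1.79e+02  1.00e-01 -3.00e-01]
```

arm_command(plan=[[[0,0.009,0.0145,0,0,0,0.0],[0,0.0175,0.0275,0,0,0,0.0],[0,0.0175,0.0275,0,0,0,0.0],[0,0.0175,0.0275,0,0,0,0.0],[0,0.0175,0.0275,0,0,0,0.0],[0,0.0145,0.023,-0.5,0,0,0.0],[0,0.007,0.011,-0.5,0,0,0.0],[0,0.001,0.002,0,0,0,0.0],[0,0,0,0,0,0,0.0],[0,0,0,0,0,0,0.0]]])

```text
t: 35.05
tool_pos: [0.5593, 0.338, 0.1355]
tool_rot: [-0.181, 1.568, 0.175]
contact_force: [-0.2, 0.7, 0.0]
opening: 0.0243
```

```bash
python3 plan.py .559 .338 .05 1.82
```

```text
t 35.05 pos [0.5593 0.338  0.1355] q [ 0.43  0.2   1.62 -0.    1.33 -1.37] open 0.0243 F [-0.2  0.7  0. ]
x_tool [-0.004 -0.004 -1.   ] jaw yaw 1.797
shift mm [85.5  0.4  0.2]
turn deg [-1.3 -0.3  0.2]
turn deg [178.7   0.3   0.5]
```

arm_command(plan=[[[0.012,0,0,-0.6,-0.2,0.1,0.0],[0.02,0,0,-0.6,0,0,0.0],[0.02,0,0,0,0,0,0.0],[0.016,0,0,0,0,0,0.0],[0.008,0,0,0,0,0,0.0],[0.002,0,0,0,0,0,0.0],[0,0,0,0,0,0,0.0],[0,0,0,0,0,0,0.0]]])

```text
t: 35.72
tool_pos: [0.5538, 0.3321, 0.0518]
tool_rot: [-0.194, 1.566, 0.189]
contact_force: [0.6, 0.6, -0.0]
opening: 0.0243
```

```bash
python3 plan.py .559 .338 .0235 1.82;python3 look.py g10 .559 .338 .013 .08 small_sink_center net_pad
```

```text
t 35.72 pos [0.5538 0.3321 0.0518] q [ 0.43  0.27  1.69 -0.    1.19 -1.39] open 0.0243 F [ 0.6  0.6 -0. ]
x_tool [-0.003 -0.003 -1.   ] jaw yaw 1.815
shift mm [28.3  4.5  6.5]
turn deg [-0.3 -0.2  0.1]
turn deg [179.7   0.2   0.3]
small_sink_center scene 0.58 [0.3498 0.1654 0.0129]
small_sink_center scene 0.46 [0.5517 0.3332 0.0556]
small_sink_center top 0.48 [0.3515 0.1674 0.0093]
net_pad scene 0.84 [0.5588 0.3422 0.0123]
net_pad top 0.68 [0.5585 0.3399 0.0108]
```

View pics/g10.png

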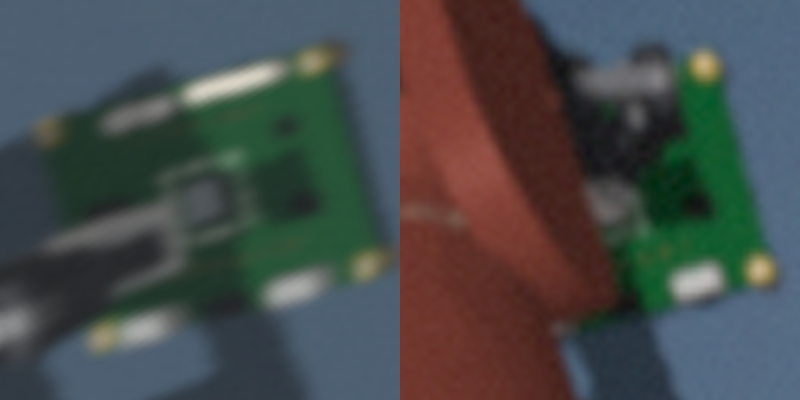

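The pad is at crop (205,200), i.e. (0.559,0.337), and the sink is held between the pads just left of it. I'm shifting about +5 mm in x and +6 mm in y and lowering.

arm_command(plan=[[[0.002,0.0015,0.002,-0.1,0,0,0.0],[0.004,0.001,0.002,0,0,0,0.0],[0.004,0,0,0,0,0,0.0],[0.003,0,0,0,0,0,0.0],[0.001,0,0,0,0,0,0.0],[0,0,0,0,0,0,0.0]]])

```text
t: 36.52
tool_pos: [0.5594, 0.3373, 0.0386]
tool_rot: [-0.195, 1.561, 0.193]
contact_force: [-0.0, -0.2, 0.2]
opening: 0.0237
```

```bash
python3 plan.py .559 .338 .0235 1.82
```

```text
t 36.52 pos [0.5594 0.3373 0.0386] q [ 0.43  0.3   1.68 -0.    1.17 -1.39] open 0.0237 F [-0.  -0.2  0.2]
x_tool [ 0.001 -0.001 -1.   ] jaw yaw 1.817
shift mm [15.1  0.8 -0.3]
turn deg [-0.2  0.   0.1]
turn deg [ 1.798e+02  1.000e-01 -0.000e+00]
```

arm_command(plan=[[[0.003,0.0003,0,0,0,0,0.0],[0.004,0,0,0,0,0,0.0],[0.004,0,0,0,0,0,0.0],[0.0015,0,0,0,0,0,0.0],[0,0,0,0,0,0,0.0]]])

```text
t: 36.93
tool_pos: [0.5589, 0.3374, 0.0242]
tool_rot: [-0.195, 1.562, 0.192]
contact_force: [-0.3, 0.0, 0.1]
opening: 0.0241
```

arm_command(plan=[[[0.0008,0,0,0,0,0,0.0],[0.0008,0,0,0,0,0,0.0]]])

```text
t: 37.1
tool_pos: [0.5588, 0.3373, 0.0223]
tool_rot: [-0.195, 1.563, 0.192]
contact_force: [-0.1, 0.2, 0.5]
opening: 0.0241
```

arm_command(plan=[[[0.0008,0,0,0,0,0,0.0],[0.0006,0,0,0,0,0,0.0]]])

```text
t: 37.27
tool_pos: [0.5591, 0.3374, 0.0218]
tool_rot: [-0.195, 1.562, 0.192]
contact_force: [-0.9, -0.3, 5.1]
opening: 0.0238
```

arm_command(plan=[[[0.0006,0,0,0,0,0,0.0],[0.0004,0,0,0,0,0,0.0]]])

```text
t: 37.43
tool_pos: [0.5596, 0.3377, 0.0218]
tool_rot: [-0.195, 1.561, 0.192]
contact_force: [-1.0, -0.4, 2.0]
opening: 0.0239
```

Seated (contact at z = 0.0218). I'm releasing and backing away.

arm_command(plan=[[[0,0,0,0,0,0,0.027],[0,0,0,0,0,0,0.032],[0,0,0,0,0,0,0.042],[0,0,0,0,0,0,0.045],[0,0,0,0,0,0,0.045],[-0.01,0,0,0,0,0,0.045],[-0.025,0,0,0,0,0,0.045],[-0.04,0,0,0,0,0,0.045],[-0.035,0,0,0,0,0,0.045],[-0.02,0,0,0,0,0,0.045],[0,0,0,0,0,0,0.045]]])

```text
t: 38.35
tool_pos: [0.5572, 0.3367, 0.1553]
tool_rot: [-0.196, 1.568, 0.191]
contact_force: [0.4, 1.0, -0.3]
opening: 0.0449
```

```bash
python3 plan.py .35 .15 .19 1.82
```

```text
t 38.35 pos [0.5572 0.3367 0.1553] q [ 0.43  0.17  1.61 -0.    1.36 -1.39] open 0.0449 F [ 0.4  1.  -0.3]
x_tool [-0.005 -0.004 -1.   ] jaw yaw 1.817
shift mm [ -32.8 -130.6 -246.7]
turn deg [-0.2 -0.4  0.2]
turn deg [179.8   0.2   0.6]
```

arm_command(plan=[[[-0.004,-0.01,-0.018,0,0,0,0.045],[-0.006,-0.017,-0.031,0,0,0,0.045],[-0.006,-0.017,-0.031,0,0,0,0.045],[-0.006,-0.017,-0.031,0,0,0,0.045],[-0.006,-0.017,-0.031,0,0,0,0.045],[-0.006,-0.017,-0.031,0,0,0,0.045],[0,-0.014,-0.026,0,0,0,0.045],[0,-0.005,-0.01,0,0,0,0.045],[0,0,0,0,0,0,0.045],[0,0,0,0,0,0,0.045],[0,0,0,0,0,0,0.045]]])

```text
t: 39.27
tool_pos: [0.3749, 0.1696, 0.1885]
tool_rot: [-0.196, 1.564, 0.192]
contact_force: [0.1, 0.3, 0.2]
opening: 0.0452
```

```bash
python3 plan.py; sed -i 's/np.arange(-.6,.7,.3)/np.arange(-.6,.7,.3)/' m2.py
python3 m2.py small_sink_center .558 .338 .025 .025 .013 .037; python3 m2.py fan_center .502 -.364 .04 .04 .041 .061;python3 m2.py large_sink_center .502 -.364 .04 .04 .013 .041;python3 m2.py bar_sink_center .613 -.027 .024 .08 .013 .037
python3 - <<'E'
from fit import *
im={c:get_image(c) for c in("scene","top")}
P=[(.502,-.364,.061),(.558,.338,.037),(.613,-.0275,.037)]
cv2.imwrite("pics/f1.png",np.vstack([np.hstack([rect(c,im[c],*p,0,.07,260) for p in P]) for c in im])[:,:,::-1])
E
```

```text
t 39.27 pos [0.3749 0.1696 0.1885] q [ 0.25 -0.47  2.13 -0.    1.48 -1.57] open 0.0452 F [0.1 0.3 0.2]
x_tool [-0.002 -0.003 -1.   ] jaw yaw 1.818
small_sink_center scene 0.56 [0.3513 0.1641 0.0149]
small_sink_center scene 0.52 [0.5598 0.335  0.0244]
scene [0.559  0.3383 0.2568 0.0991]
small_sink_center top 0.59 [0.5632 0.337  0.0254]
small_sink_center top 0.46 [0.352  0.1667 0.0072]
fan_center scene 0.96 [ 0.2691 -0.2673  0.0127]
fan_center scene 0.85 [ 0.5048 -0.3677  0.0559]
scene [ 0.5019 -0.3646  0.1495  0.0521]
fan_center top 0.83 [ 0.5006 -0.3646  0.0476]
fan_center top 0.57 [ 0.2747 -0.2651  0.007 ]
top [ 0.5031 -0.3638  0.1081  0.0608]
both [ 0.5026 -0.3642  0.1427  0.1349]
large_sink_center scene 0.64 [ 0.503  -0.3612  0.0291]
large_sink_center scene 0.64 [ 0.5047 -0.3634  0.054 ]
scene [ 0.5091 -0.3606 -0.3957  4.0717]
large_sink_center top 0.6 [ 0.5017 -0.3658  0.0256]
bar_sink_center scene 0.66 [ 0.6144 -0.0264  0.0271]
scene [ 0.6116 -0.0286  0.3293  0.0772]
bar_sink_center top 0.9 [ 0.6123 -0.0288  0.0264]
top [ 0.6115 -0.0281  0.3463  0.1658]
both [ 0.6117 -0.0286  0.3278  0.2472]
```

View pics/f1.png

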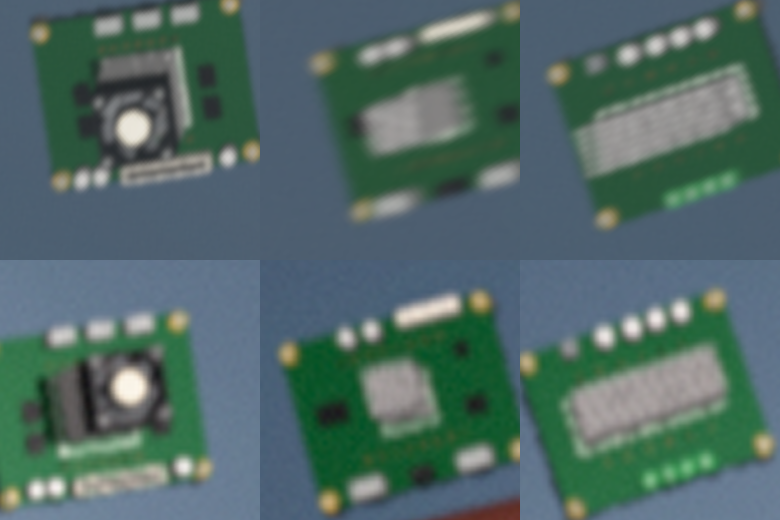

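All seated: the fan is squarely on the large sink (crop 133,127), the small sink is in its outline (415,115) and the bar in its own (665,122). The robot is clear of everything.

```bash
python3 -c "
from station import *
print(finish_job())"
```

```text
the job is handed in; nothing more can be done
None
```

All three heat sinks are on their boards and the black fan is on the large sink. I handed the job in at about 40 s on the robot's clock, of the 106 s allowed. I placed the large sink first, then the fan, the bar and the small sink. Each was lowered until light contact, where the highest force I read was about 9 N (limit 80 N), then released. I never touched the round sink, the transformer, the blue sink or the turquoise fan.

The last checks from both cameras, each piece against its target in the horizontal plane and in yaw:

| Piece | Measured position (m) | Target (m) | Yaw measured / target (rad) |
|---|---|---|---|
| Fan | (0.503, -0.364) | large sink, (0.502, -0.364) | 0.14 / 0.15 |
| Bar sink | (0.612, -0.029) | (0.613, -0.027) | 0.33 / 0.325 |
| Small sink | (0.559, 0.338) | (0.558, 0.338) | 0.26 / 0.25 |
| Large sink (measured before the fan went on) | (0.502, -0.364) | (0.5015, -0.363) | 0.15 / 0.165 |

- **Large sink, last fit:** the final mask fit for it was unusable, because the network mixed it up with the fan now covering it. The final point detections still put it in place, within about 3 mm, and the final picture shows it in its outline.
- **Small sink, top camera:** that fit was missing. The point detection there was about 5 mm from the pad, still inside the 8 mm limit, and the scene camera fit agreed within 1 mm.
- **Fan height:** the detections read 0.048 to 0.056 m against 0.051 m expected, which is within the network's accuracy.

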